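# Set, lock and start the purge manifold

### The job

Get the purge line going: first push every loose flanged sleeve on the bench, flange down, fully home onto a spigot of its own on the manifold (any spigot). Then slacken the lock ring on top of the metering knob by turning it anticlockwise to its stop, turn the knob clockwise until its pointer lines up with the raised tab on the dial plate, turn the lock ring clockwise again until it is tight against its stop, and last of all throw the gas lever fully over. Do not knock over or push away the die and the jar that stand among the sleeves.

Things in the scene. Friction and masses are not known exactly. Their poses are not given: they have to be found in the camera images.
- sleeve0: One of up to four identical loose steel sleeves (some may be absent: then None). A straight tube 60 mm tall, 32 mm outside diameter, with a 23 mm bore open right through and a round foot flange 48 mm across and 6 mm thick at its lower end. Stands upright on its flange; origin at the centre of the flange's underside, z up along the bore. It keeps standing if bumped lightly.
- sleeve1: One of up to four identical loose steel sleeves (some may be absent: then None). A straight tube 60 mm tall, 32 mm outside diameter, with a 23 mm bore open right through and a round foot flange 48 mm across and 6 mm thick at its lower end. Stands upright on its flange; origin at the centre of the flange's underside, z up along the bore. It keeps standing if bumped lightly.
- sleeve2: One of up to four identical loose steel sleeves (some may be absent: then None). A straight tube 60 mm tall, 32 mm outside diameter, with a 23 mm bore open right through and a round foot flange 48 mm across and 6 mm thick at its lower end. Stands upright on its flange; origin at the centre of the flange's underside, z up along the bore. It keeps standing if bumped lightly.
- sleeve3: One of up to four identical loose steel sleeves (some may be absent: then None). A straight tube 60 mm tall, 32 mm outside diameter, with a 23 mm bore open right through and a round foot flange 48 mm across and 6 mm thick at its lower end. Stands upright on its flange; origin at the centre of the flange's underside, z up along the bore. It keeps standing if bumped lightly.
- port0 (a point): Foot of spigot 0 on the fixed aluminium manifold block (80 x 330 x 30 mm tall), in the middle of the block's top face, 30 mm above the bench. A brass spigot 20 mm in diameter rises 36 mm above this point, its last 6 mm tapering to 12 mm. The four spigots stand in one straight row 80 mm apart; spigot 0 is the one at the low-y (robot's right) end. z up. A sleeve is fully home when its flange rests on the block, so its origin coincides with this point.
- port1 (a point): Foot of spigot 1 on the fixed aluminium manifold block (80 x 330 x 30 mm tall), in the middle of the block's top face, 30 mm above the bench. A brass spigot 20 mm in diameter rises 36 mm above this point, its last 6 mm tapering to 12 mm. The four spigots stand in one straight row 80 mm apart; spigot 0 is the one at the low-y (robot's right) end. z up. A sleeve is fully home when its flange rests on the block, so its origin coincides with this point.
- port2 (a point): Foot of spigot 2 on the fixed aluminium manifold block (80 x 330 x 30 mm tall), in the middle of the block's top face, 30 mm above the bench. A brass spigot 20 mm in diameter rises 36 mm above this point, its last 6 mm tapering to 12 mm. The four spigots stand in one straight row 80 mm apart; spigot 0 is the one at the low-y (robot's right) end. z up. A sleeve is fully home when its flange rests on the block, so its origin coincides with this point.
- port3 (a point): Foot of spigot 3 on the fixed aluminium manifold block (80 x 330 x 30 mm tall), in the middle of the block's top face, 30 mm above the bench. A brass spigot 20 mm in diameter rises 36 mm above this point, its last 6 mm tapering to 12 mm. The four spigots stand in one straight row 80 mm apart; spigot 0 is the one at the low-y (robot's right) end. z up. A sleeve is fully home when its flange rests on the block, so its origin coincides with this point.
- dial (a joint): Angle of the black metering knob on the valve, 0 to 2.8 rad, growing clockwise seen from above; it stays where it is left (0.05 N m of friction). Starts between 0 and 0.25, and has to turn 1.35 to 2.5 rad, so usually in two grasps. Round, 50 mm in diameter, its side standing from 36 to 72 mm above the bench, turning about the vertical axis through point lock_ring.
- pointer (a point): Tip region of the knob's black pointer, a fin 5 mm wide that sticks out to 46 mm from the knob's axis, 36 to 44 mm above the bench (low on the knob). The point lies 45 mm out from the axis, 40 mm above the bench; its x axis points radially outwards along the fin, z up.
- mark_tab (a point): Raised brass tab on the white dial plate, 20 mm long radially, 8 mm wide, top 34.5 mm above the bench: the setting for the knob; do not move it (held stiffly). The point is the tab's centre, 59 mm out from the knob's axis; its x axis points radially outwards, z up. The knob is set when its pointer and this tab lie in one radial line. The dial plate is the top of a fixed 150 x 150 mm grey housing, 30 mm tall.
- lock (a joint): Angle of the lock ring above the knob, 0 (slack, at its stop) to 1.3 rad (tight, at its stop), growing clockwise seen from above. Starts tight, at 1.22 to 1.3. About 0.08 N m of friction, stays where it is left and does not turn the knob with it.
- lock_ring (a point): Middle of the lock ring, on the vertical axis that knob and ring share, 86 mm above the bench. The ring is a steel block 38 mm long (along this point's x axis) with two flats 22 mm apart (facing its y axis), from 76 to 96 mm above the bench (a thin stem ends at 100 mm); beneath it a washer 38 mm across lies from 73 to 76 mm, over the knob's top at 72 mm. z up. The point turns with the ring.
- gas (a joint): Angle of the gas lever: 0 off, leaning to its base's -x side (towards the robot), 1.0 rad fully over to the +x side (open), stays where it is left.
- gas_base: Fixed housing of the gas lever, 70 (x) x 50 (y) x 25 mm tall, origin at the centre of its underside, z up. The lever pivots about this body's y axis, 22 mm above the bench, so its end moves along this body's x axis.
- gas_tip (a point): Centre of the black ball (26 mm in diameter) at the lever's end, 70 mm from the pivot. At joint value 0 it is 34 mm to the base's -x side and 83 mm above the bench, upright (92 mm) at 0.5, and 34 mm to the +x side at 1.0. A light push (under 2 N) on the ball moves it.
- die: Bystander: solid dark steel press die standing among the sleeves, 44 mm in diameter up to 35 mm, then a 24 mm stub to 50 mm; no bore. Origin at the centre of its underside. Leave alone.
- jar: Bystander: small glass jar with a lid standing among the sleeves, 50 mm in diameter, 62 mm tall, origin at the centre of its underside. Leave alone.
Not all that is in view belongs to the job. What is shaped like the sleeve1 but orange is not meant.

How it is judged (in metres and radians):
On the way, in this order (a step that is already met when the one before it is completed fails the run):
1. every sleeve is fully home on a spigot (((distance between sleeve0 and port0 below 0.005 m and angle between sleeve0's own z axis and vertical below 0.12 rad) or (distance between sleeve0 and port1 below 0.005 m and angle between sleeve0's own z axis and vertical below 0.12 rad) or (distance between sleeve0 and port2 below 0.005 m and angle between sleeve0's own z axis and vertical below 0.12 rad) or (distance between sleeve0 and port3 below 0.005 m and angle between sleeve0's own z axis and vertical below 0.12 rad)) and ((distance between sleeve1 and port0 below 0.005 m and angle between sleeve1's own z axis and vertical below 0.12 rad) or (distance between sleeve1 and port1 below 0.005 m and angle between sleeve1's own z axis and vertical below 0.12 rad) or (distance between sleeve1 and port2 below 0.005 m and angle between sleeve1's own z axis and vertical below 0.12 rad) or (distance between sleeve1 and port3 below 0.005 m and angle between sleeve1's own z axis and vertical below 0.12 rad)) and ((distance between sleeve2 and port0 below 0.005 m and angle between sleeve2's own z axis and vertical below 0.12 rad) or (distance between sleeve2 and port1 below 0.005 m and angle between sleeve2's own z axis and vertical below 0.12 rad) or (distance between sleeve2 and port2 below 0.005 m and angle between sleeve2's own z axis and vertical below 0.12 rad) or (distance between sleeve2 and port3 below 0.005 m and angle between sleeve2's own z axis and vertical below 0.12 rad)) and ((distance between sleeve3 and port0 below 0.005 m and angle between sleeve3's own z axis and vertical below 0.12 rad) or (distance between sleeve3 and port1 below 0.005 m and angle between sleeve3's own z axis and vertical below 0.12 rad) or (distance between sleeve3 and port2 below 0.005 m and angle between sleeve3's own z axis and vertical below 0.12 rad) or (distance between sleeve3 and port3 below 0.005 m and angle between sleeve3's own z axis and vertical below 0.12 rad))), for 0.2 s.
2. the lock ring is slackened (value of joint lock below 0.2 rad), for 0.2 s.
3. with the lock ring slack, the knob's pointer is in line with the tab (angle between the x axis of pointer and the x axis of mark_tab, either way round below 0.12 rad and value of joint lock below 0.5 rad), for 0.2 s.
4. the lock ring is tight again, the pointer still in line with the tab (angle between the x axis of pointer and the x axis of mark_tab, either way round below 0.12 rad and value of joint lock above 1.2 rad), for 0.2 s.
5. the gas lever is thrown fully over, with the lock ring tight and the pointer in line (all of step 4 and value of joint gas above 0.85 rad), for 0.2 s.
At the end, for the whole second after the job is handed in: Every sleeve present stands on a spigot of its own within 5 mm of fully home, upright and at rest; the knob's pointer is within 0.12 rad of the tab; the lock ring is within 0.1 rad of its tight stop (above 1.2 rad); the gas lever is above 0.85 rad of 1.0 (all of step 1 and all of step 5 and linear speed of each of sleeve0, sleeve1, sleeve2, sleeve3 below 0.02 m/s); the robot touches nothing.
It fails at once if the die is knocked over or shifted more than 50 mm (angle between die's own z axis and vertical above 0.6 rad or distance of die from where it was at the start of the episode above 0.05 m).
It fails at once if the jar is knocked over or shifted more than 50 mm (angle between jar's own z axis and vertical above 0.6 rad or distance of jar from where it was at the start of the episode above 0.05 m).
Of sleeve0, sleeve1, sleeve2, sleeve3 only 2 to 4 are there at a start; the rules pass over those that are not, and their reading is None.
At some moment in a run one of sleeve0, sleeve1, sleeve2, sleeve3 may be knocked a few centimetres aside while the robot is not near it.
It also fails if it takes over 210 s, if anything falls off the work surface, if the arm or the gripper's body presses on something with over 40 N, if the wrist force passes 120 N, or if a joint passes its speed limit or range.

### The arm

A 7-joint arm with a two-finger parallel gripper is mounted at the origin on the work surface. World frame = base frame: x ahead of the robot, y to its left, z up, the work surface at z = 0. Lengths are in m, angles in degrees, forces in N, time in s.
With the tool pointing down it reaches from about 0.35 to 0.9 m from the base axis. Payload 7.2 kg.
Tool frame: the origin (TCP) lies midway between the tips of the shut fingers; the grasp point (between the pads) lies 19 mm behind it; y points along the fingers, z is the direction in which the jaws open and shut, and the axes are right-handed (so a half turn about y gives the same grasp; the last joint's range is limited). The gripper opens to 85 mm and grips with 20 to 120 N. Pads are 22 mm wide; open, the fingers measure 114 mm over their backs; the gripper's body (76 mm by 85 mm) begins 54 mm behind the grasp point. The pads swing forward as they close: fully open they stand 13 mm farther back than shut.
Start: joints at [61.18, 23.554, -0.728, 91.456, 0.321, 64.991, -4.71], TCP at [0.263, -0.567, 0.231] pointing down, gripper open.
Joint ranges: [-169.25, 169.25], [-16.82, 113.86], [-84.01, 82.57], [7.8, 145.47], [-59.2, 239.2], [7.22, 106.19], [-163.78, 163.78]. Speed limits (degrees/s): [136.94, 136.94, 172.46, 172.46, 180, 180, 180].

### API

Orientations are given as [roll, pitch, yaw] about the fixed x, y, z axes, in that order (R = Rz(yaw) Ry(pitch) Rx(roll)).
In Python, from station import * gives the robot as it stands.
- The arm moves only by the shell command python3 -m pendant 'ROWS' [OPENING] [FORCE]. ROWS is JSON, a list of rows, each an object of numbers: "dx", "dy", "dz": the shift along the tool's x, y, z scaled (see below); "wx", "wy", "wz": the turn, a rotation vector about the tool's x, y, z scaled (see below). In form: [{"dx": .., "dy": .., "dz": .., "wx": .., "wy": .., "wz": ..}, ...]. A call has 1 to 8 rows; each row is the pose to reach, as a shift and turn from the pose commanded when the call began, along the tool's axes at that moment, turning the shorter way round; what a row does not reach only later rows make up. The controller multiplies each number of a shift by 0.15 m and each number of a turn by 2 pi rad. A row lasts 1/8 s, in which the tool goes at most 62.5 mm and 10.7 degrees, less where a joint would pass 70% of its speed; a pose out of reach is approached as far as the arm can. A call with a number of a shift or a turn outside -1 to 1 is refused whole. A call with a gripper value outside its range is refused whole. OPENING is the opening, from -1 (shut) to 1 (fully open), set as the call begins (- or left out, the last holds). The fingers move at their own pace and stop on an object; FORCE is the grip in N (left out, the last holds). Time passes only in rows, so rows that repeat a pose let the fingers close. It gives the time, the measured TCP pose, the force and the opening at its end, in the units of the state.
- observe(): the state, without advancing time (a new reading comes with each control period).
- capture(name): name is "scene" or "side" or "wrist"; returns a dict with "color" (400x640x3 uint8, blue, green, red), "mtx" (3x3 intrinsics, pixels), "camera_from_world" (4x4, takes a point from world to camera coordinates). Camera axes: x right, y down, z forward; pixel columns grow to the right and rows downward; lengths in m; the calibration is good to about 2 mm. The wrist camera is an equidistant fisheye: a pixel r from the principal point sees the ray r / f radians off the axis. A picture is of the moment at which its call begins. There is no depth.
- finish_job(): hands the job in, once; it reports no verdict.
The state is a dict: "time_s": time; "joints": joint angles; "joint_velocities": joint speeds; "tau": joint torques, N m; "ee_pos": TCP position; "orientation": TCP orientation; "ft_force": force on the tool from outside, world axes, zero at the start; "ft_torque": the same for the moment, N m; "width": finger opening in m.
Only numpy, scipy, OpenCV 4.12 (cv2) and the standard library are available. Lean on these libraries where they do the work, as an engineer would, in place of code of your own. Each camera call takes 0.05 s, during which the arm holds its last target.

## Working session

There is one attempt and no reset: what is moved stays moved. The work goes in short steps, Python scripts to look and compute and a shell command to move; the robot and the scene stay as the last step left them, time stands still between calls to the robot, and variables do not carry over. Pictures are saved under pics/ and viewed, and the job is handed in when it is done.

```bash
ls; mkdir -p pics
python3 - <<'E'
from station import *
import cv2
s=observe(); print(s)
for n in("scene","side","wrist"):
    c=capture(n); cv2.imwrite(f"pics/{n}0.png",c["color"]); print(n,c["mtx"].tolist(),c["camera_from_world"].round(4).tolist())
E
```

```text
pics
{'time_s': 0.0, 'joints': array([61.18276284, 23.60094145, -0.72842966, 91.50490962,  0.3215533 ,
       64.98859812, -4.71121336]), 'joint_velocities': array([ 0.04266517, -0.03323499, -0.00424127,  0.08213509,  0.07925229,
       -0.01282372, -0.05286973]), 'tau': array([-5.36750886e-04, -6.00635076e+01,  6.81862682e-01, -2.99413884e+01,
        1.38087245e-02,  1.06977078e-02,  1.65522107e-05]), 'ee_pos': array([ 0.2629946 , -0.56642882,  0.23043685]), 'orientation': array([-9.00921275e+01, -7.13970215e-03, -1.55090040e+02]), 'ft_force': array([ 0.73474132,  0.43292875, -0.07963155]), 'ft_torque': array([-0.01668509,  0.03850126,  0.00864814]), 'width': 0.08542345936471926}
scene [[393.99167438782894, 0.0, 323.53830673129977], [0.0, 393.99167438782894, 199.9773782378843], [0.0, 0.0, 1.0]] [[0.763, 0.6464, -0.0005, -0.3885], [0.4247, -0.5018, -0.7535, -0.1757], [-0.4874, 0.5747, -0.6574, 1.2672], [0.0, 0.0, 0.0, 1.0]]
side [[412.54271804944125, 0.0, 320.41462386197037], [0.0, 412.54271804944125, 202.6763751221761], [0.0, 0.0, 1.0]] [[-0.9832, -0.1814, 0.0224, 0.5018], [-0.1125, 0.5035, -0.8567, 0.1512], [0.1441, -0.8447, -0.5154, 0.9901], [0.0, 0.0, 0.0, 1.0]]
wrist [[309.70691628693146, 0.0, 320.0786978244085], [0.0, 309.70691628693146, 199.12914303842453], [0.0, 0.0, 1.0]] [[0.4223, -0.9065, -0.0008, -0.6253], [-0.871, -0.406, 0.2765, -0.0365], [-0.251, -0.116, -0.961, 0.3776], [0.0, 0.0, 0.0, 1.0]]
```

View pics/scene0.png

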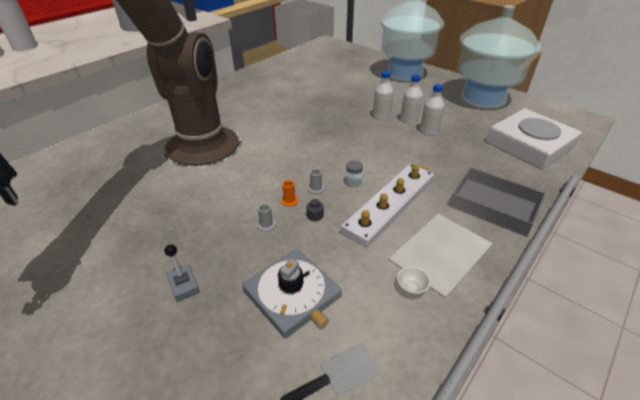

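View pics/side0.png

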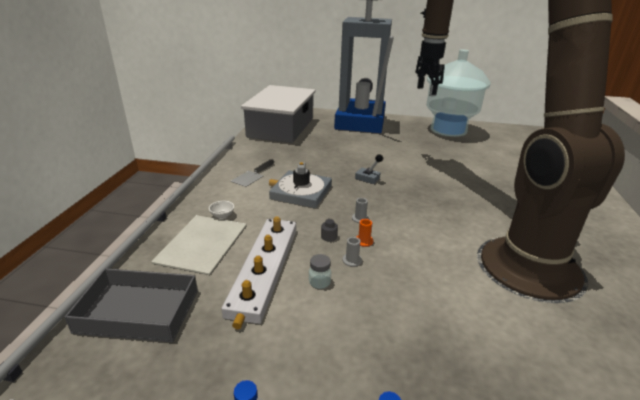

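View pics/wrist0.png

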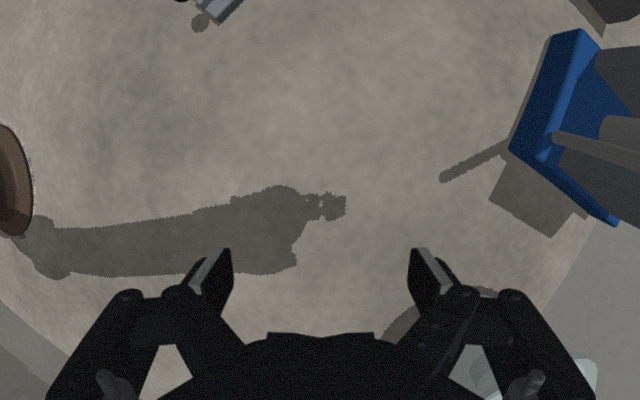

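The scene view shows two grey flanged sleeves at about (265,217) and (316,181). The orange lookalike is at (289,193), the dark die at (315,210) and the jar at (354,175). The manifold runs from (365,218) to (415,172), the knob is at (291,280) and the gas lever at (175,265). I'll enlarge these areas to confirm.

Run:
```python
import cv2,numpy as np
a=cv2.imread("pics/scene0.png");b=cv2.imread("pics/side0.png")
A=cv2.resize(a[140:340,230:450],(660,600),interpolation=cv2.INTER_CUBIC)
cv2.imwrite("pics/cropA.png",A)
B=cv2.resize(b[145:325,220:400],(600,600),interpolation=cv2.INTER_CUBIC)
cv2.imwrite("pics/cropB.png",B)
```

```text
(no output)
```

View pics/cropA.png

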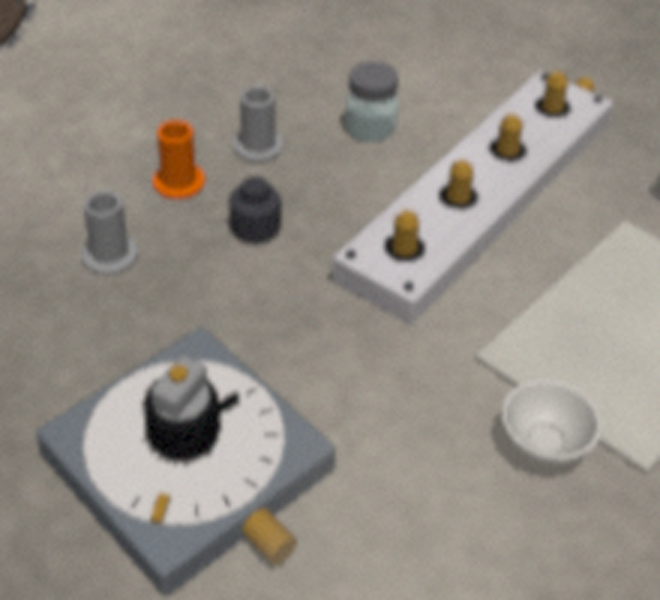

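View pics/cropB.png

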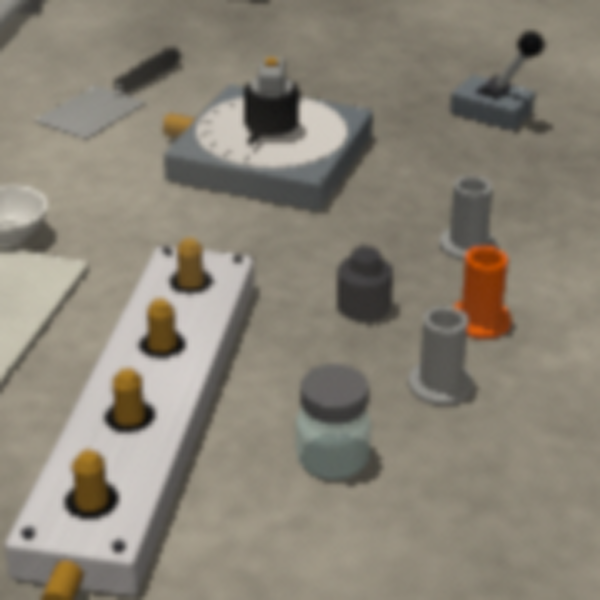

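The crops show exactly two grey sleeves. In the scene view they are at (265,217) and (316,181), and both have an open bore and the right shape and colour. The orange one is the decoy. The solid dark piece with a stub is the die, and the lidded one is the jar.

```bash
cat > h.py <<'E'
import numpy as np, cv2
from scipy.spatial.transform import Rotation as R
def ray(c,u,v,fish=False):
    K=c["mtx"];T=c["camera_from_world"];x=(u-K[0,2])/K[0,0];y=(v-K[1,2])/K[1,1]
    if fish:
        r=np.hypot(x,y); d=np.array([np.sin(r)*x/max(r,1e-9),np.sin(r)*y/max(r,1e-9),np.cos(r)])
    else: d=np.array([x,y,1.])
    Rm=T[:3,:3]; return -Rm.T@T[:3,3], Rm.T@d/np.linalg.norm(d)
def plane(c,u,v,z,fish=False):
    o,d=ray(c,u,v,fish); return o+d*(z-o[2])/d[2]
def tri(rs):
    A=sum(np.eye(3)-np.outer(d,d) for o,d in rs);b=sum((np.eye(3)-np.outer(d,d))@o for o,d in rs)
    return np.linalg.solve(A,b)
def proj(c,p,fish=False):
    q=c["camera_from_world"]@np.append(p,1.);q=q[:3];K=c["mtx"]
    if fish:
        th=np.arctan2(np.hypot(q[0],q[1]),q[2]);n=np.hypot(q[0],q[1]);x,y=q[0]/n*th,q[1]/n*th
    else:x,y=q[:2]/q[2]
    return np.array([K[0,0]*x+K[0,2],K[1,1]*y+K[1,2]])
def go(s,target,rot=None):
    """rows numbers to reach world target position / rotation (Rotation)"""
    R0=R.from_euler("xyz",s["orientation"],degrees=True)
    d=R0.inv().apply(np.asarray(target)-s["ee_pos"])/0.15
    out=dict(zip(("dx","dy","dz"),d.round(4)))
    if rot is not None:
        w=(R0.inv()*rot).as_rotvec()/(2*np.pi); out.update(zip(("wx","wy","wz"),w.round(4)))
        out["deg"]=np.linalg.norm(w)*360
    return out
def down(phi):
    """tool y down, tool z (jaw) horizontal at azimuth phi deg"""
    z=np.array([np.cos(np.radians(phi)),np.sin(np.radians(phi)),0]);y=np.array([0,0,-1.]);x=np.cross(y,z)
    return R.from_matrix(np.c_[x,y,z])
E
python3 - <<'E'
from h import *
from station import *
c=capture("scene");d=capture("side")
A=lambda u,v:(230+u/3,140+v/3); B=lambda u,v:(220+u*.3,145+v*.3)
P=dict(s1=((105,203),(473,187),.06),s2=((258,97),(445,319),.06),orange=((177,129),(487,257),.06),die=((256,188),(366,256),.05),jar=((372,78),(336,384),.062),
p0=((406,216),(190,244),.066),p1=((462,166),(160,304),.066),p2=((512,120),(127,376),.066),p3=((556,76),(88,458),.066),
knobstem=((179,370),(272,62),.1),gas=(((171-230)*3,(250-140)*3),(530,44),.083))
for k,(a,b,z) in P.items():
    a=A(*a);b=B(*b)
    print(k,tri([ray(c,*a),ray(d,*b)]).round(3),plane(c,*a,z).round(3)[:2],plane(d,*b,z).round(3)[:2])
for n,uv in dict(ptr=(236,401),ptr0=(222,408)).items(): print(n,plane(c,*A(*uv),.04).round(4))
for n,uv in dict(tab=(160,508),tabin=(164,495),tabout=(157,522)).items(): print(n,plane(c,*A(*uv),.0345).round(4))
for n,uv in dict(gb=(178,290),).items(): print(n,plane(c,*uv,0.).round(4))
E
```

```text
s1 [ 0.42  -0.116  0.057] [ 0.424 -0.118] [ 0.419 -0.113]
s2 [0.422 0.07  0.058] [0.425 0.068] [0.42  0.071]
orange [ 0.4   -0.012  0.06 ] [ 0.402 -0.012] [ 0.398 -0.013]
die [ 0.492 -0.014  0.046] [ 0.497 -0.018] [ 0.489 -0.01 ]
jar [0.483 0.158 0.059] [0.488 0.154] [0.481 0.16 ]
p0 [0.619 0.023 0.063] [0.622 0.02 ] [0.617 0.026]
p1 [0.619 0.102 0.064] [0.622 0.1  ] [0.616 0.104]
p2 [0.617 0.182 0.063] [0.62  0.179] [0.614 0.185]
p3 [0.615 0.262 0.064] [0.616 0.26 ] [0.613 0.264]
knobstem [ 0.612 -0.226  0.098] [ 0.615 -0.227] [ 0.61  -0.222]
gas [ 0.39  -0.351  0.082] [ 0.391 -0.351] [ 0.389 -0.35 ]
ptr [ 0.6274 -0.1877  0.04  ]
ptr0 [ 0.624  -0.1985  0.04  ]
tab [ 0.6449 -0.2814  0.0345]
tabin [ 0.6399 -0.2726  0.0345]
tabout [ 0.6507 -0.29    0.0345]
gb [ 0.421  -0.3784  0.    ]
```

```bash
cat > g.py <<'E'
import sys
from h import *
from station import observe
s=observe();a=[float(x) for x in sys.argv[1:]]
t=s["time_s"]
print("t",round(t,2),"pos",s["ee_pos"].round(4),"rpy",s["orientation"].round(2),"F",s["ft_force"].round(1),"w",round(s["width"],4),"j",s["joints"].round(0))
if len(a)>=3: print(go(s,a[:3],down(a[3]) if len(a)>3 else None))
E
python3 g.py .42 -.115 .2 0
```

```text
t 0.25 pos [ 0.2631 -0.5667  0.2309] rpy [ -90.04   -0.   -155.09] F [-0.4  0.   0.1] w 0.0854 j [61. 24. -1. 91.  0. 65. -5.]
{'dx': np.float64(-2.2168), 'dy': np.float64(0.2075), 'dz': np.float64(-2.2903), 'wx': np.float64(0.0001), 'wy': np.float64(-0.1808), 'wz': np.float64(-0.0001), 'deg': np.float64(65.08877920568735)}
```

```bash
python3 -m pendant '[{"dx":-0.4,"dz":-0.4,"wy":-0.03},{"dx":-0.7,"dz":-0.7,"wy":-0.06},{"dx":-1,"dz":-1,"wy":-0.09},{"dx":-1,"dz":-1,"wy":-0.12},{"dx":-1,"dz":-1,"wy":-0.15},{"dx":-1,"dz":-1,"wy":-0.18},{"dx":-1,"dz":-1,"wy":-0.1808},{"dx":-1,"dz":-1,"wy":-0.1808}]' 1 60; python3 g.py .42 -.115 .2 0
```

```text
t 0.25 pos [ 0.2631 -0.5667  0.2309] rpy [ -90.04   -0.   -155.09] F [-0.4  0.   0.1] w 0.0854 j [61. 24. -1. 91.  0. 65. -5.]
{'dx': np.float64(-2.2168), 'dy': np.float64(0.2075), 'dz': np.float64(-2.2903), 'wx': np.float64(0.0001), 'wy': np.float64(-0.1808), 'wz': np.float64(-0.0001), 'deg': np.float64(65.08877920568735)}invalid input at $[0]: expected keys dx, dy, dz, wx, wy, wz
```

All keys are required in each row.

```bash
python3 -m pendant '[{"dx":-0.4,"dy":0,"dz":-0.4,"wx":0,"wy":-0.03,"wz":0},{"dx":-0.7,"dy":0,"dz":-0.7,"wx":0,"wy":-0.06,"wz":0},{"dx":-1,"dy":0,"dz":-1,"wx":0,"wy":-0.09,"wz":0},{"dx":-1,"dy":0,"dz":-1,"wx":0,"wy":-0.12,"wz":0},{"dx":-1,"dy":0,"dz":-1,"wx":0,"wy":-0.15,"wz":0},{"dx":-1,"dy":0,"dz":-1,"wx":0,"wy":-0.18,"wz":0},{"dx":-1,"dy":0,"dz":-1,"wx":0,"wy":-0.1808,"wz":0},{"dx":-1,"dy":0,"dz":-1,"wx":0,"wy":-0.1808,"wz":0}]' 1 60; python3 g.py .42 -.115 .2 0
```

```text
time_s: 1.25
ee_pos: [0.336, -0.3677, 0.2312]
orientation: [-90.0, 0.0, -90.2]
ft_force: [-0.0, -0.9, 0.9]
width: 0.0857
t 1.25 pos [ 0.336  -0.3677  0.2312] rpy [-90.     0.   -90.24] F [-0.  -0.9  0.9] w 0.0857 j [ 56.  12. -16. 108.   4.  61.  38.]
{'dx': np.float64(-1.6871), 'dy': np.float64(0.2083), 'dz': np.float64(0.5532), 'wx': np.float64(0.0), 'wy': np.float64(-0.0007), 'wz': np.float64(-0.0), 'deg': np.float64(0.2366751246715144)}
```

```bash
python3 -m pendant '[{"dx":-0.3,"dy":0,"dz":0.1,"wx":0,"wy":0,"wz":0},{"dx":-0.7,"dy":0,"dz":0.3,"wx":0,"wy":0,"wz":0},{"dx":-1,"dy":0,"dz":0.5,"wx":0,"wy":0,"wz":0},{"dx":-1,"dy":0.1,"dz":0.5532,"wx":0,"wy":-0.0007,"wz":0},{"dx":-1,"dy":0.1,"dz":0.5532,"wx":0,"wy":-0.0007,"wz":0}]' 1 60;python3 -m pendant '[{"dx":-0.3,"dy":0,"dz":0,"wx":0,"wy":0,"wz":0},{"dx":-0.68,"dy":0.1,"dz":0,"wx":0,"wy":0,"wz":0},{"dx":-0.68,"dy":0.1,"dz":0,"wx":0,"wy":0,"wz":0},{"dx":-0.68,"dy":0.1,"dz":0,"wx":0,"wy":0,"wz":0}]'; python3 g.py .42 -.115 .2 0
python3 - <<'E'
from h import *
from station import *
c=capture("wrist");cv2.imwrite("pics/w1.png",c["color"])
for n,p in dict(s1=(.42,-.116,.06),s2=(.422,.07,.06),jar=(.483,.158,.06),p0=(.619,.023,.066),p1=(.619,.102,.066),p2=(.617,.182,.066),knob=(.612,-.226,.1)).items(): print(n,proj(c,p,True).round(1))
E
```

```text
time_s: 1.88
ee_pos: [0.4186, -0.2176, 0.2152]
orientation: [-90.1, 0.0, -89.8]
ft_force: [-0.6, -0.6, -0.8]
width: 0.0854
time_s: 2.38
ee_pos: [0.4183, -0.1172, 0.2015]
orientation: [-90.0, -0.0, -89.9]
ft_force: [0.2, -0.4, -0.7]
width: 0.0855
t 2.38 pos [ 0.4183 -0.1172  0.2015] rpy [-9.001e+01 -4.000e-02 -8.989e+01] F [ 0.2 -0.4 -0.7] w 0.0855 j [ 35.   9. -28. 117.   5.  55.   4.]
{'dx': np.float64(-0.0149), 'dy': np.float64(0.0099), 'dz': np.float64(0.0111), 'wx': np.float64(0.0), 'wy': np.float64(0.0003), 'wz': np.float64(0.0001), 'deg': np.float64(0.11480367152658837)}
s1 [321.5 185.3]
s2 [324.3  -9.9]
jar [385.6 -78.8]
p0 [517.7  57. ]
p1 [513.  -12.3]
p2 [502.  -72.2]
knob [499.5 296.1]
```

View pics/w1.png

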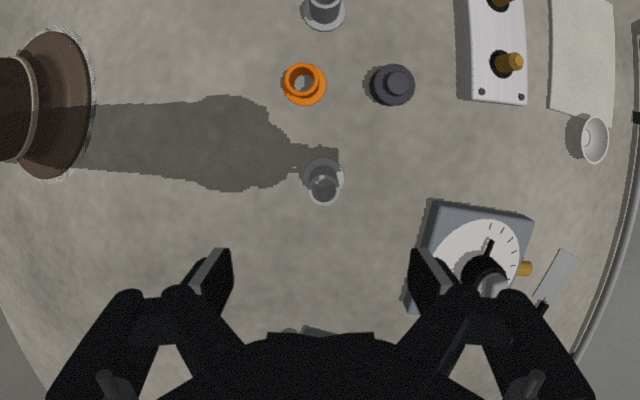

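The wrist view puts sleeve s1's top at (323,186) and the projection gave (321.5,185.3), which agree. The orange decoy is at (305,83) and the die at (393,83). I'll descend onto s1.

```bash
python3 -m pendant '[{"dx":-0.008,"dy":0.2,"dz":0.015,"wx":0,"wy":0,"wz":0},{"dx":-0.008,"dy":0.45,"dz":0.015,"wx":0,"wy":0,"wz":0},{"dx":-0.008,"dy":0.7,"dz":0.015,"wx":0,"wy":0,"wz":0},{"dx":-0.008,"dy":0.9,"dz":0.015,"wx":0,"wy":0,"wz":0},{"dx":-0.008,"dy":0.9,"dz":0.015,"wx":0,"wy":0,"wz":0}]' 1 60;python3 g.py .4207 -.116 .022 0
```

```text
time_s: 3.05
ee_pos: [0.4194, -0.1156, 0.0648]
orientation: [-90.2, 0.1, -89.9]
ft_force: [-0.4, -0.1, -0.4]
width: 0.0853
t 3.05 pos [ 0.4194 -0.1156  0.0648] rpy [-9.024e+01  5.000e-02 -8.990e+01] F [-0.4 -0.1 -0.4] w 0.0853 j [ 30.  21. -25. 125.  15.  37.  -5.]
{'dx': np.float64(0.003), 'dy': np.float64(0.2851), 'dz': np.float64(0.0099), 'wx': np.float64(0.0007), 'wy': np.float64(0.0003), 'wz': np.float64(-0.0001), 'deg': np.float64(0.2626708358360952)}
```

```bash
python3 -m pendant '[{"dx":0,"dy":0.15,"dz":0.005,"wx":0.0007,"wy":0,"wz":0},{"dx":0,"dy":0.28,"dz":0.005,"wx":0.0007,"wy":0,"wz":0},{"dx":0,"dy":0.28,"dz":0.005,"wx":0.0007,"wy":0,"wz":0}]' 1 60;python3 -m pendant '[{"dx":0,"dy":0,"dz":0,"wx":0,"wy":0,"wz":0},{"dx":0,"dy":0,"dz":0,"wx":0,"wy":0,"wz":0},{"dx":0,"dy":0,"dz":0,"wx":0,"wy":0,"wz":0},{"dx":0,"dy":0,"dz":0,"wx":0,"wy":0,"wz":0},{"dx":0,"dy":0,"dz":0,"wx":0,"wy":0,"wz":0},{"dx":0,"dy":0,"dz":0,"wx":0,"wy":0,"wz":0},{"dx":0,"dy":0,"dz":0,"wx":0,"wy":0,"wz":0}]' -1 60
python3 -m pendant '[{"dx":0,"dy":-0.15,"dz":0,"wx":0,"wy":0,"wz":0},{"dx":0,"dy":-0.4,"dz":0,"wx":0,"wy":0,"wz":0},{"dx":0,"dy":-0.7,"dz":0,"wx":0,"wy":0,"wz":0},{"dx":0,"dy":-0.8,"dz":0,"wx":0,"wy":0,"wz":0},{"dx":0,"dy":-0.8,"dz":0,"wx":0,"wy":0,"wz":0}]'
python3 - <<'E'
from h import *
from station import *
for n in("wrist","scene"):
    c=capture(n);cv2.imwrite(f"pics/{n}2.png",c["color"])
E
```

```text
time_s: 3.42
ee_pos: [0.4216, -0.1153, 0.0246]
orientation: [-89.8, -0.0, -89.8]
ft_force: [-0.6, -0.5, -0.7]
width: 0.0854
time_s: 4.3
ee_pos: [0.4221, -0.1147, 0.0252]
orientation: [-89.7, -0.0, -89.8]
ft_force: [-1.8, 0.1, 11.0]
width: 0.0314
time_s: 4.92
ee_pos: [0.4214, -0.1148, 0.1448]
orientation: [-89.6, -0.1, -89.8]
ft_force: [0.2, -1.2, -0.5]
width: 0.0313
```

View pics/wrist2.png

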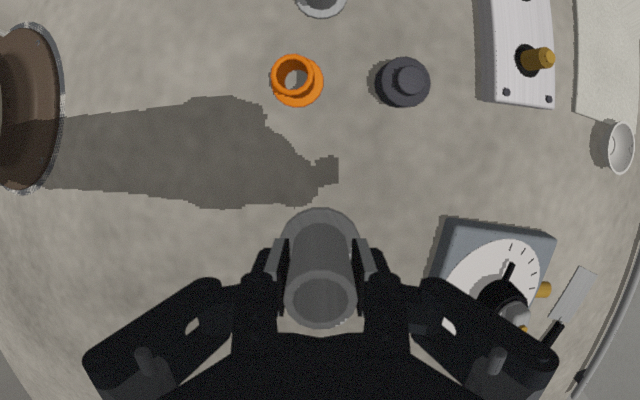

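View pics/scene2.png

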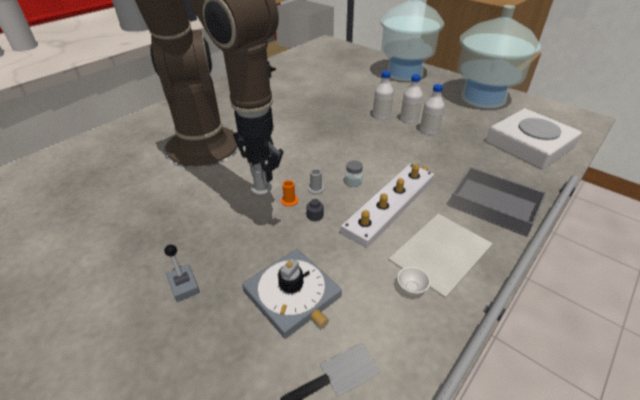

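The wrist view shows the sleeve held upright between the pads, with its top rim centred near (321,298). I'll measure its in-hand offset, then move towards spigot 3, the far end. From the pick-up point I'll swing over at a safe height.

Run:
```python
from h import *
from station import *
s=observe();print(s["ee_pos"].round(4))
c=capture("wrist");im=c["color"]
cv2.imwrite("pics/w3c.png",cv2.resize(im[195:345,260:380],(480,600),interpolation=cv2.INTER_CUBIC))
print(plane(c,321,298,s["ee_pos"][2]+.0352,True).round(4))
for p in [(.5385,.025,.066),(.619,.023,.066),(.619,.023,.03)]: print(proj(c,p,True))
cv2.imwrite("pics/w3d.png",cv2.resize(im[0:150,440:640],(800,600),interpolation=cv2.INTER_CUBIC))
```

```text
[ 0.4203 -0.1145  0.1432]
[ 0.4209 -0.118   0.1784]
[475.33487955  31.94893074]
[551.73882285  53.27655507]
[528.34183404  57.47729049]
```

View pics/w3c.png

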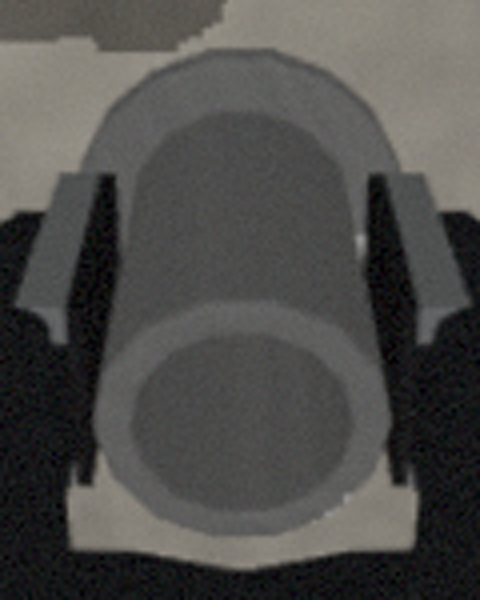

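View pics/w3d.png

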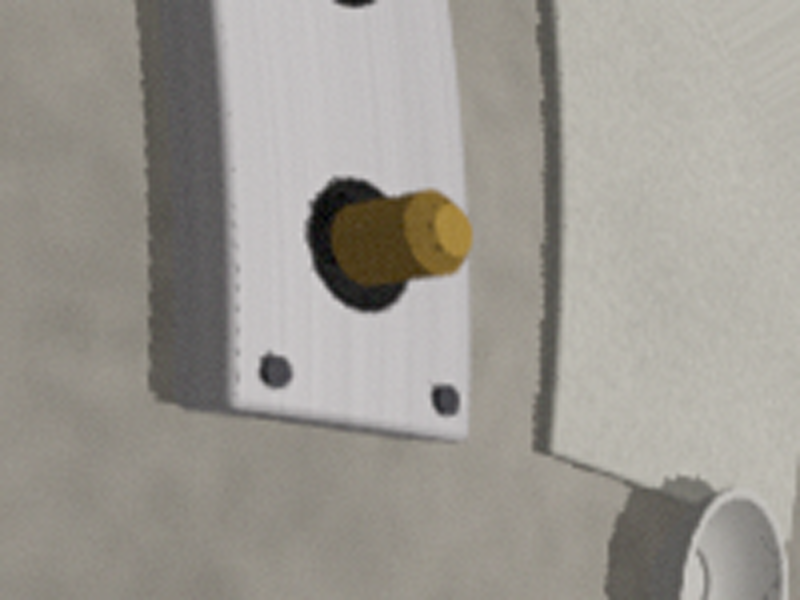

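```bash
python3 - <<'E'
from h import *
from station import *
s=observe();c=capture("wrist")
print(s["ee_pos"].round(4),plane(c,320.3,299.5,s["ee_pos"][2]+.0352,True).round(4),plane(c,320,207,s["ee_pos"][2]-.025+.003,True).round(4))
E
python3 g.py .619 .025 .15 0
python3 -m pendant '[{"dx":-0.2,"dy":-0.1,"dz":0.2,"wx":0,"wy":0,"wz":0},{"dx":-0.45,"dy":-0.1,"dz":0.5,"wx":0,"wy":0,"wz":0},{"dx":-0.7,"dy":-0.1,"dz":0.8,"wx":0,"wy":0,"wz":0},{"dx":-0.9,"dy":-0.1,"dz":1,"wx":0,"wy":0,"wz":0},{"dx":-0.9,"dy":-0.1,"dz":1,"wx":0,"wy":0,"wz":0},{"dx":-0.9,"dy":-0.1,"dz":1,"wx":0,"wy":0,"wz":0}]'
python3 g.py .619 .025 .15 0
```

```text
[ 0.4202 -0.1143  0.143 ] [ 0.4205 -0.1186  0.1782] [ 0.4204 -0.0966  0.121 ]
t 5.12 pos [ 0.4202 -0.1142  0.1429] rpy [-8.988e+01  5.000e-02 -8.974e+01] F [-0.   0.  -1.4] w 0.031 j [ 34.  14. -29. 121.   9.  47.   0.]
{'dx': np.float64(-0.9221), 'dy': np.float64(-0.0435), 'dz': np.float64(1.3295), 'wx': np.float64(-0.0003), 'wy': np.float64(0.0007), 'wz': np.float64(-0.0001), 'deg': np.float64(0.2870379616697401)}
time_s: 5.88
ee_pos: [0.5693, 0.0208, 0.1584]
orientation: [-89.9, -0.0, -89.7]
ft_force: [-0.2, -0.0, -1.3]
width: 0.031
t 5.88 pos [0.5693 0.0208 0.1584] rpy [-8.992e+01 -2.000e-02 -8.973e+01] F [-0.2 -0.  -1.3] w 0.031 j [ 16.  25. -30. 102.  15.  56. -20.]
{'dx': np.float64(-0.0264), 'dy': np.float64(0.0563), 'dz': np.float64(0.3311), 'wx': np.float64(-0.0002), 'wy': np.float64(0.0008), 'wz': np.float64(0.0001), 'deg': np.float64(0.28502936992451877)}
```

```bash
python3 -m pendant '[{"dx":0,"dy":0,"dz":0.2,"wx":0,"wy":0,"wz":0},{"dx":-0.025,"dy":0,"dz":0.33,"wx":0,"wy":0.0008,"wz":0},{"dx":-0.025,"dy":0,"dz":0.33,"wx":0,"wy":0.0008,"wz":0},{"dx":-0.025,"dy":0,"dz":0.33,"wx":0,"wy":0.0008,"wz":0}]'
python3 - <<'E'
from h import *
from station import *
s=observe();print(s["ee_pos"].round(4))
c=capture("wrist");cv2.imwrite("pics/w4.png",c["color"])
for p in [(.619,.023,.066),(.619,.102,.066),(.617,.182,.066)]: print(proj(c,p,True).round(1))
for n in("scene","side"):
    c=capture(n);cv2.imwrite(f"pics/{n}4.png",c["color"])
a=cv2.imread("pics/scene4.png");b=cv2.imread("pics/side4.png")
cv2.imwrite("pics/c4.png",np.hstack([cv2.resize(a[120:270,310:460],(400,400),interpolation=2),cv2.resize(b[160:320,210:370],(400,400),interpolation=2)]))
E
```

```text
time_s: 6.38
ee_pos: [0.6187, 0.0241, 0.1597]
orientation: [-89.8, -0.0, -90.1]
ft_force: [-0.8, -1.0, -1.2]
width: 0.0312
[0.6187 0.0241 0.1597]
[319.7 202.3]
[319.7 101.1]
[317.    0.9]
```

View pics/w4.png

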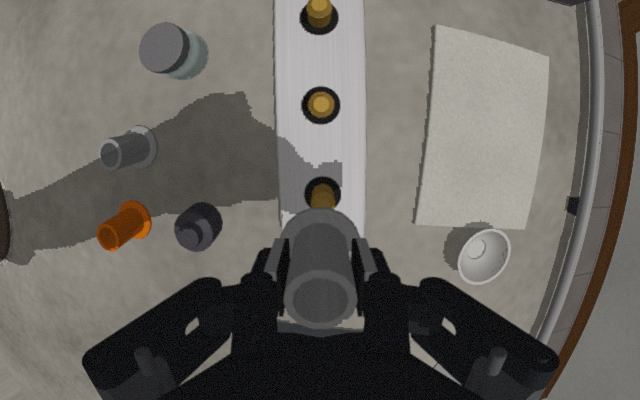

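View pics/c4.png

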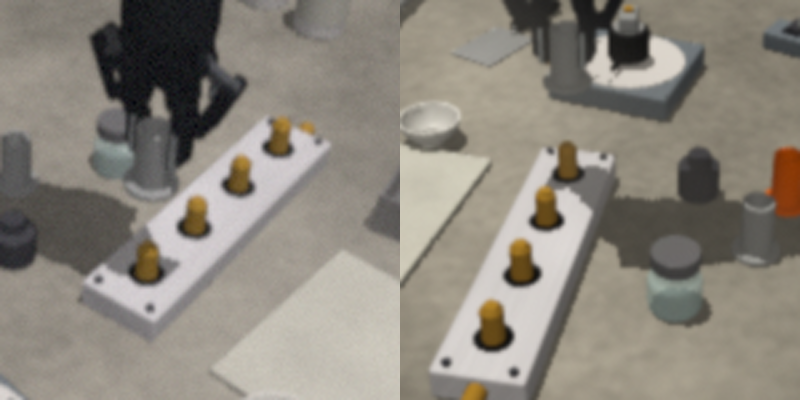

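The wrist view shows spigot 1 at (321,104), about 1 mm off the prediction, with the sleeve centred at column 320. Going down in stages onto spigot 0.

```bash
python3 -m pendant '[{"dx":0,"dy":0.2,"dz":0.005,"wx":0,"wy":0,"wz":0},{"dx":0,"dy":0.4,"dz":0.005,"wx":0,"wy":0,"wz":0},{"dx":0,"dy":0.4,"dz":0.005,"wx":0,"wy":0,"wz":0},{"dx":0,"dy":0.4,"dz":0.005,"wx":0,"wy":0,"wz":0}]'
python3 - <<'E'
from h import *
from station import *
s=observe();print(s["ee_pos"].round(4))
for n in("scene","side"):
    c=capture(n);cv2.imwrite(f"pics/{n}5.png",c["color"])
a=cv2.imread("pics/scene5.png");b=cv2.imread("pics/side5.png")
cv2.imwrite("pics/c5.png",np.hstack([cv2.resize(a[170:250,330:410],(400,400),interpolation=2),cv2.resize(b[170:250,240:320],(400,400),interpolation=2)]))
E
python3 g.py .6195 .0243 .08 0
```

```text
time_s: 7.02
ee_pos: [0.6214, 0.0253, 0.1013]
orientation: [-89.7, 0.0, -90.0]
ft_force: [0.5, 0.3, -1.3]
width: 0.0313
[0.6214 0.0253 0.1013]
t 7.12 pos [0.6218 0.0254 0.1018] rpy [-8.961e+01  1.000e-02 -9.004e+01] F [-0.6  0.5 -0.5] w 0.0308 j [ 13.  34. -28.  98.  19.  53. -22.]
{'dx': np.float64(0.0071), 'dy': np.float64(0.1451), 'dz': np.float64(-0.0163), 'wx': np.float64(-0.0011), 'wy': np.float64(-0.0001), 'wz': np.float64(-0.0), 'deg': np.float64(0.38789192175976894)}
```

View pics/c5.png

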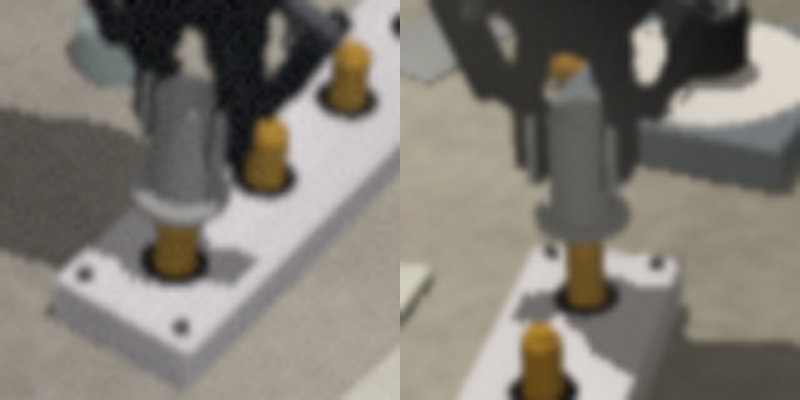

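Both views show the sleeve lined up over spigot 0. Lowering further.

```bash
python3 -m pendant '[{"dx":0.003,"dy":0.06,"dz":-0.008,"wx":-0.001,"wy":0,"wz":0},{"dx":0.003,"dy":0.12,"dz":-0.012,"wx":-0.001,"wy":0,"wz":0},{"dx":0.003,"dy":0.12,"dz":-0.012,"wx":-0.001,"wy":0,"wz":0}]'
python3 g.py .6195 .0243 .055 0
```

```text
time_s: 7.5
ee_pos: [0.6197, 0.0253, 0.0815]
orientation: [-90.1, 0.1, -90.0]
ft_force: [3.8, 1.3, -3.0]
width: 0.0312
t 7.5 pos [0.6197 0.0253 0.0815] rpy [-9.006e+01  6.000e-02 -9.001e+01] F [ 3.8  1.3 -3. ] w 0.0312 j [ 12.  35. -27.  99.  20.  51. -23.]
{'dx': np.float64(0.007), 'dy': np.float64(0.1764), 'dz': np.float64(-0.0013), 'wx': np.float64(0.0002), 'wy': np.float64(-0.0), 'wz': np.float64(-0.0002), 'deg': np.float64(0.08213415765369579)}
```

```bash
python3 -m pendant '[{"dx":0,"dy":0.06,"dz":0.005,"wx":0,"wy":0,"wz":0},{"dx":0,"dy":0.12,"dz":0.005,"wx":0,"wy":0,"wz":0},{"dx":0,"dy":0.17,"dz":0.005,"wx":0,"wy":0,"wz":0},{"dx":0,"dy":0.19,"dz":0.005,"wx":0,"wy":0,"wz":0},{"dx":0,"dy":0.19,"dz":0.005,"wx":0,"wy":0,"wz":0}]'
```

```text
time_s: 8.12
ee_pos: [0.6201, 0.0252, 0.0553]
orientation: [-90.1, -0.0, -90.0]
ft_force: [-3.7, 1.3, 15.7]
width: 0.0313
```

Force rose to 15.7 N at the expected home height. Releasing and lifting off.

```bash
python3 -m pendant '[{"dx":0,"dy":0,"dz":0,"wx":0,"wy":0,"wz":0},{"dx":0,"dy":0,"dz":0,"wx":0,"wy":0,"wz":0},{"dx":0,"dy":0,"dz":0,"wx":0,"wy":0,"wz":0},{"dx":0,"dy":0,"dz":0,"wx":0,"wy":0,"wz":0},{"dx":0,"dy":-0.2,"dz":0,"wx":0,"wy":0,"wz":0},{"dx":0,"dy":-0.5,"dz":0,"wx":0,"wy":0,"wz":0},{"dx":0,"dy":-0.9,"dz":0,"wx":0,"wy":0,"wz":0},{"dx":0,"dy":-0.9,"dz":0,"wx":0,"wy":0,"wz":0}]' 1 60
python3 - <<'E'
from h import *
from station import *
s=observe();print(s["ee_pos"].round(4))
for n in("scene","side"):
    c=capture(n);cv2.imwrite(f"pics/{n}6.png",c["color"])
a=cv2.imread("pics/scene6.png");b=cv2.imread("pics/side6.png")
cv2.imwrite("pics/c6.png",np.hstack([cv2.resize(a[120:270,280:430],(400,400),interpolation=2),cv2.resize(b[160:320,230:390],(400,400),interpolation=2)]))
E
python3 g.py .421 .07 .17 0
```

```text
time_s: 9.12
ee_pos: [0.623, 0.0255, 0.1939]
orientation: [-89.6, 0.0, -90.0]
ft_force: [0.0, 0.5, -0.2]
width: 0.0854
[0.623  0.0255 0.1939]
t 9.22 pos [0.6203 0.0246 0.189 ] rpy [-9.005e+01 -2.000e-02 -9.005e+01] F [-0.3 -0.5 -0.7] w 0.0855 j [ 14.  28. -30.  93.  15.  62. -20.]
{'dx': np.float64(-0.3017), 'dy': np.float64(0.1277), 'dz': np.float64(-1.3285), 'wx': np.float64(0.0001), 'wy': np.float64(-0.0001), 'wz': np.float64(0.0001), 'deg': np.float64(0.07246127497733122)}
```

View pics/c6.png

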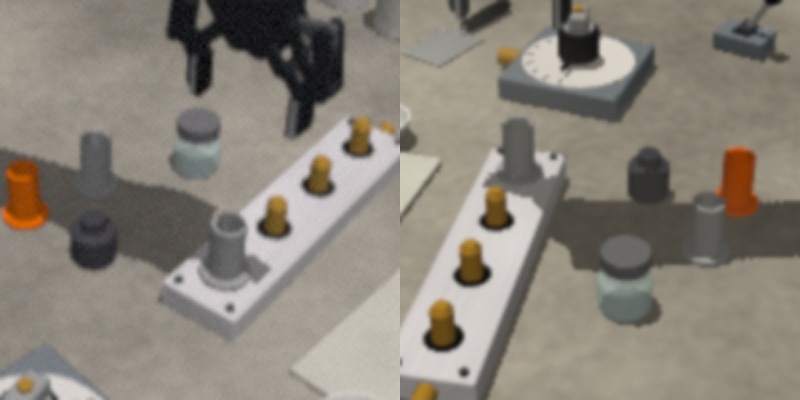

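Sleeve 1 sits home on spigot 0 in both views. Now s2.

```bash
python3 -m pendant '[{"dx":0,"dy":0,"dz":-0.2,"wx":0,"wy":0,"wz":0},{"dx":-0.1,"dy":0,"dz":-0.55,"wx":0,"wy":0,"wz":0},{"dx":-0.3,"dy":0,"dz":-0.9,"wx":0,"wy":0,"wz":0},{"dx":-0.3,"dy":0,"dz":-1,"wx":0,"wy":0,"wz":0},{"dx":-0.3,"dy":0,"dz":-1,"wx":0,"wy":0,"wz":0}]'
python3 -m pendant '[{"dx":0,"dy":0,"dz":-0.2,"wx":0,"wy":0,"wz":0},{"dx":0,"dy":0,"dz":-0.33,"wx":0,"wy":0,"wz":0},{"dx":0,"dy":0,"dz":-0.33,"wx":0,"wy":0,"wz":0},{"dx":0,"dy":0,"dz":-0.33,"wx":0,"wy":0,"wz":0}]'
python3 - <<'E'
from h import *
from station import *
c=capture("wrist");cv2.imwrite("pics/w7.png",c["color"])
print(proj(c,(.422,.07,.06),True))
E
python3 g.py .422 .07 .11 0
```

```text
time_s: 9.85
ee_pos: [0.4694, 0.0692, 0.1882]
orientation: [-90.2, -0.1, -90.0]
ft_force: [0.8, -0.3, -0.2]
width: 0.0854
time_s: 10.35
ee_pos: [0.4222, 0.0695, 0.189]
orientation: [-90.1, 0.0, -90.1]
ft_force: [1.0, 0.1, -0.0]
width: 0.085
[319.64541848 189.4582409 ]
t 10.4 pos [0.4221 0.0696 0.1889] rpy [-9.009e+01  4.000e-02 -9.009e+01] F [ 0.5  0.4 -0.2] w 0.0849 j [ 16.  10. -35. 118.   7.  54. -23.]
{'dx': np.float64(-0.0022), 'dy': np.float64(0.5262), 'dz': np.float64(0.0005), 'wx': np.float64(0.0003), 'wy': np.float64(-0.0003), 'wz': np.float64(-0.0001), 'deg': np.float64(0.13707638630526414)}
```

View pics/w7.png

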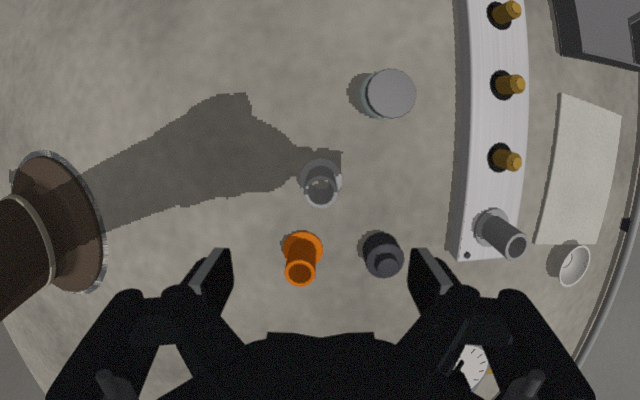

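s2's top is at (321,188) against a prediction of (319.6,189.5), so it hasn't been knocked. Descending.

```bash
python3 -m pendant '[{"dx":0,"dy":0.2,"dz":0,"wx":0,"wy":0,"wz":0},{"dx":0,"dy":0.5,"dz":0,"wx":0,"wy":0,"wz":0},{"dx":0,"dy":0.8,"dz":0,"wx":0,"wy":0,"wz":0},{"dx":0,"dy":0.85,"dz":0,"wx":0,"wy":0,"wz":0},{"dx":0,"dy":0.85,"dz":0,"wx":0,"wy":0,"wz":0}]' 1 60;python3 g.py .4225 .0705 .023 0
```

```text
time_s: 11.02
ee_pos: [0.421, 0.0702, 0.0618]
orientation: [-90.1, 0.0, -90.0]
ft_force: [0.7, 0.0, -0.7]
width: 0.0851
t 11.03 pos [0.421  0.0702 0.0618] rpy [-9.014e+01  2.000e-02 -9.002e+01] F [ 0.7  0.  -0.7] w 0.0851 j [ 10.  22. -31. 126.  19.  37. -34.]
{'dx': np.float64(-0.0018), 'dy': np.float64(0.2586), 'dz': np.float64(0.0104), 'wx': np.float64(0.0004), 'wy': np.float64(-0.0001), 'wz': np.float64(-0.0001), 'deg': np.float64(0.1409814377585421)}
```

```bash
python3 -m pendant '[{"dx":0,"dy":0.13,"dz":0.008,"wx":0,"wy":0,"wz":0},{"dx":0,"dy":0.25,"dz":0.008,"wx":0,"wy":0,"wz":0},{"dx":0,"dy":0.25,"dz":0.008,"wx":0,"wy":0,"wz":0}]' 1 60;python3 -m pendant '[{"dx":0,"dy":0,"dz":0,"wx":0,"wy":0,"wz":0},{"dx":0,"dy":0,"dz":0,"wx":0,"wy":0,"wz":0},{"dx":0,"dy":0,"dz":0,"wx":0,"wy":0,"wz":0},{"dx":0,"dy":0,"dz":0,"wx":0,"wy":0,"wz":0},{"dx":0,"dy":0,"dz":0,"wx":0,"wy":0,"wz":0},{"dx":0,"dy":0,"dz":0,"wx":0,"wy":0,"wz":0},{"dx":0,"dy":0,"dz":0,"wx":0,"wy":0,"wz":0}]' -1 60
python3 -m pendant '[{"dx":0,"dy":-0.15,"dz":0,"wx":0,"wy":0,"wz":0},{"dx":0,"dy":-0.4,"dz":0,"wx":0,"wy":0,"wz":0},{"dx":0,"dy":-0.7,"dz":0,"wx":0,"wy":0,"wz":0},{"dx":0,"dy":-0.9,"dz":0,"wx":0,"wy":0,"wz":0},{"dx":0,"dy":-0.9,"dz":0,"wx":0,"wy":0,"wz":0}]'
python3 g.py .6195 .1835 .165 0
python3 - <<'E'
from h import *
from station import *
c=capture("wrist");cv2.imwrite("pics/w8.png",c["color"])
E
```

```text
time_s: 11.4
ee_pos: [0.4223, 0.0699, 0.0248]
orientation: [-90.1, -0.0, -90.0]
ft_force: [-0.2, -0.3, 0.8]
width: 0.0854
time_s: 12.28
ee_pos: [0.4221, 0.0699, 0.0249]
orientation: [-90.0, -0.0, -90.0]
ft_force: [-1.6, -0.3, 10.1]
width: 0.0305
time_s: 12.9
ee_pos: [0.4232, 0.07, 0.1611]
orientation: [-89.8, -0.0, -90.1]
ft_force: [0.7, -0.1, -1.2]
width: 0.0313
t 12.9 pos [0.4232 0.07   0.1611] rpy [-8.984e+01 -1.000e-02 -9.007e+01] F [ 0.7 -0.1 -1.2] w 0.0313 j [ 17.  13. -36. 120.  10.  50. -26.]
{'dx': np.float64(-0.7581), 'dy': np.float64(-0.0221), 'dz': np.float64(1.3076), 'wx': np.float64(-0.0005), 'wy': np.float64(-0.0002), 'wz': np.float64(0.0), 'deg': np.float64(0.17607532190413017)}
```

View pics/w8.png

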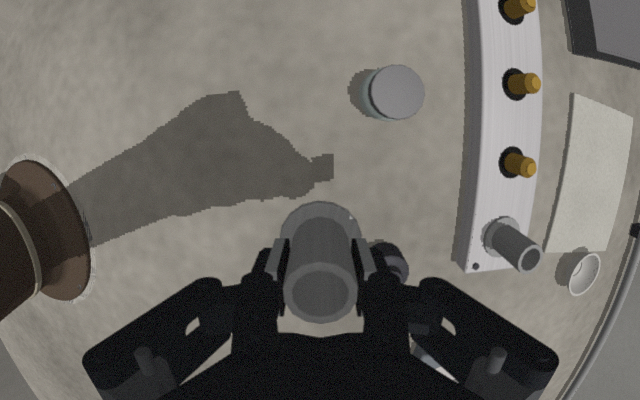

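The second sleeve is held, about 3 mm further towards +y in the hand than the first. I'll aim the TCP at (0.6185, 0.181) for spigot 2.

```bash
python3 -m pendant '[{"dx":-0.15,"dy":0,"dz":0.2,"wx":0,"wy":0,"wz":0},{"dx":-0.4,"dy":0,"dz":0.55,"wx":0,"wy":0,"wz":0},{"dx":-0.6,"dy":0,"dz":0.9,"wx":0,"wy":0,"wz":0},{"dx":-0.74,"dy":0,"dz":1,"wx":0,"wy":0,"wz":0},{"dx":-0.74,"dy":0,"dz":1,"wx":0,"wy":0,"wz":0}]'
python3 -m pendant '[{"dx":0,"dy":0,"dz":0.2,"wx":0,"wy":0,"wz":0},{"dx":0,"dy":0,"dz":0.3,"wx":0,"wy":0,"wz":0},{"dx":0,"dy":0,"dz":0.3,"wx":0,"wy":0,"wz":0},{"dx":0,"dy":0,"dz":0.3,"wx":0,"wy":0,"wz":0}]'
python3 - <<'E'
from h import *
from station import *
c=capture("wrist");cv2.imwrite("pics/w9.png",c["color"])
s=observe();print(plane(c,320,291,s["ee_pos"][2]+.0352,True)-s["ee_pos"], proj(c,(.615,.262,.066),True))
E
python3 g.py .6185 .181 .10 0
```

```text
time_s: 13.58
ee_pos: [0.5713, 0.1829, 0.1563]
orientation: [-90.3, 0.0, -89.9]
ft_force: [-1.0, -0.4, -1.2]
width: 0.0309
time_s: 14.08
ee_pos: [0.6155, 0.1803, 0.1579]
orientation: [-90.2, -0.0, -90.0]
ft_force: [-0.1, -0.4, -0.2]
width: 0.0309
[ 2.24187819e-04 -2.00227542e-06  3.52000000e-02] [319.39400762  95.90900936]
t 14.12 pos [0.6157 0.1805 0.1582] rpy [-9.018e+01 -3.000e-02 -9.001e+01] F [-0.3 -0.4  0.1] w 0.0308 j [  2.  33. -33.  92.  19.  61. -36.]
{'dx': np.float64(-0.0037), 'dy': np.float64(0.3881), 'dz': np.float64(0.0199), 'wx': np.float64(0.0005), 'wy': np.float64(-0.0), 'wz': np.float64(0.0001), 'deg': np.float64(0.179548304638822)}
```

View pics/w9.png

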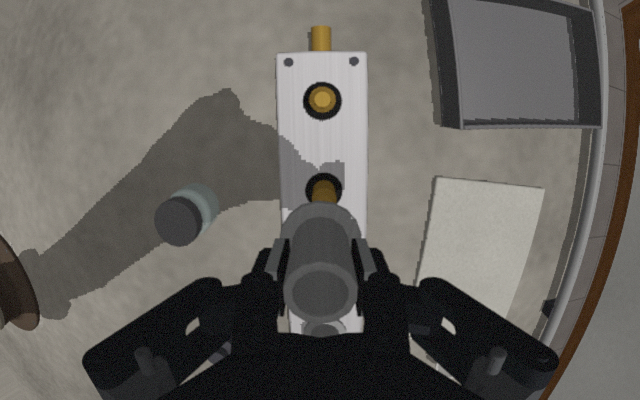

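```bash
python3 -m pendant '[{"dx":0,"dy":0.2,"dz":0.015,"wx":0,"wy":0,"wz":0},{"dx":0,"dy":0.38,"dz":0.015,"wx":0,"wy":0,"wz":0},{"dx":0,"dy":0.38,"dz":0.015,"wx":0,"wy":0,"wz":0},{"dx":0,"dy":0.38,"dz":0.015,"wx":0,"wy":0,"wz":0}]'
python3 - <<'E'
from h import *
from station import *
for n in("scene","side"):
    c=capture(n);cv2.imwrite(f"pics/{n}10.png",c["color"])
a=cv2.imread("pics/scene10.png");b=cv2.imread("pics/side10.png")
cv2.imwrite("pics/c10.png",np.hstack([cv2.resize(a[140:220,360:440],(400,400),interpolation=2),cv2.resize(b[200:300,210:310],(400,400),interpolation=2)]))
E
python3 g.py .618 .1805 .08 0
```

```text
time_s: 14.62
ee_pos: [0.6192, 0.1811, 0.1028]
orientation: [-90.1, 0.0, -90.0]
ft_force: [1.0, 0.5, -0.7]
width: 0.0308
t 14.72 pos [0.6197 0.1812 0.1032] rpy [-8.999e+01  4.000e-02 -9.003e+01] F [-1.  -0.3  0. ] w 0.0309 j [  1.  36. -31.  94.  22.  56. -38.]
{'dx': np.float64(0.0049), 'dy': np.float64(0.1549), 'dz': np.float64(-0.0112), 'wx': np.float64(-0.0), 'wy': np.float64(-0.0001), 'wz': np.float64(-0.0001), 'deg': np.float64(0.05182931898114722)}
```

View pics/c10.png

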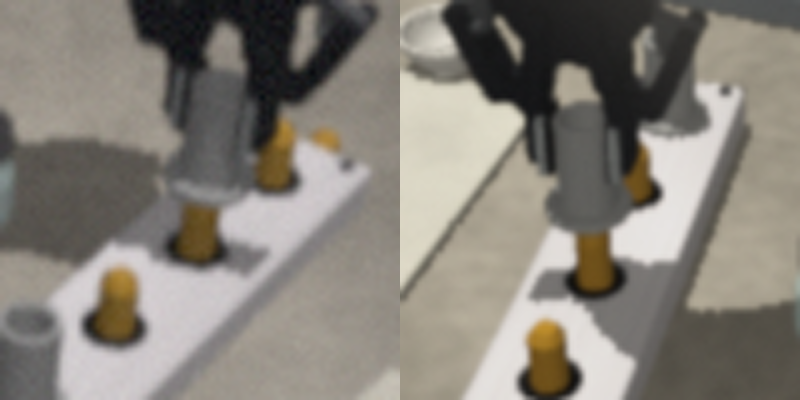

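```bash
python3 -m pendant '[{"dx":0.005,"dy":0.06,"dz":-0.012,"wx":0,"wy":0,"wz":0},{"dx":0.005,"dy":0.14,"dz":-0.014,"wx":0,"wy":0,"wz":0},{"dx":0.005,"dy":0.14,"dz":-0.014,"wx":0,"wy":0,"wz":0}]'
python3 g.py .618 .1805 .055 0
```

```text
time_s: 15.1
ee_pos: [0.6171, 0.181, 0.0797]
orientation: [-90.1, 0.1, -90.0]
ft_force: [2.0, 3.3, -2.8]
width: 0.0306
t 15.1 pos [0.6171 0.181  0.0797] rpy [-9.008e+01  9.000e-02 -9.000e+01] F [ 2.   3.3 -2.8] w 0.0306 j [  0.  38. -31.  95.  23.  53. -39.]
{'dx': np.float64(0.0036), 'dy': np.float64(0.1647), 'dz': np.float64(0.0064), 'wx': np.float64(0.0002), 'wy': np.float64(-0.0), 'wz': np.float64(-0.0003), 'deg': np.float64(0.12335578946878431)}
```

```bash
python3 -m pendant '[{"dx":-0.003,"dy":0.06,"dz":0.003,"wx":0,"wy":0,"wz":0},{"dx":-0.004,"dy":0.12,"dz":0.004,"wx":0,"wy":0,"wz":0},{"dx":-0.004,"dy":0.165,"dz":0.004,"wx":0,"wy":0,"wz":0},{"dx":-0.004,"dy":0.185,"dz":0.004,"wx":0,"wy":0,"wz":0},{"dx":-0.004,"dy":0.185,"dz":0.004,"wx":0,"wy":0,"wz":0}]'
```

```text
time_s: 15.72
ee_pos: [0.6174, 0.1813, 0.0549]
orientation: [-90.1, -0.0, -90.0]
ft_force: [-6.9, 1.1, 18.9]
width: 0.0308
```

```bash
python3 -m pendant '[{"dx":0,"dy":0,"dz":0,"wx":0,"wy":0,"wz":0},{"dx":0,"dy":0,"dz":0,"wx":0,"wy":0,"wz":0},{"dx":0,"dy":0,"dz":0,"wx":0,"wy":0,"wz":0},{"dx":0,"dy":0,"dz":0,"wx":0,"wy":0,"wz":0},{"dx":0,"dy":-0.2,"dz":0,"wx":0,"wy":0,"wz":0},{"dx":0,"dy":-0.5,"dz":0,"wx":0,"wy":0,"wz":0},{"dx":0,"dy":-1,"dz":0,"wx":0,"wy":0,"wz":0},{"dx":0,"dy":-1,"dz":0,"wx":0,"wy":0,"wz":0}]' 1 60
python3 - <<'E'
from h import *
from station import *
for n in("scene","side"):
    c=capture(n);cv2.imwrite(f"pics/{n}11.png",c["color"])
a=cv2.imread("pics/scene11.png");b=cv2.imread("pics/side11.png")
cv2.imwrite("pics/c11.png",np.hstack([cv2.resize(a[140:240,340:440],(400,400),interpolation=2),cv2.resize(b[200:320,210:330],(400,400),interpolation=2)]))
E
python3 g.py
```

```text
time_s: 16.73
ee_pos: [0.6197, 0.1818, 0.2078]
orientation: [-89.7, 0.1, -90.0]
ft_force: [0.7, -0.6, -0.4]
width: 0.0853
t 16.82 pos [0.6186 0.1809 0.2047] rpy [-8.992e+01  4.000e-02 -9.005e+01] F [-0.5 -0.5 -0.1] w 0.0856 j [  2.  31. -34.  89.  18.  66. -35.]
```

View pics/c11.png

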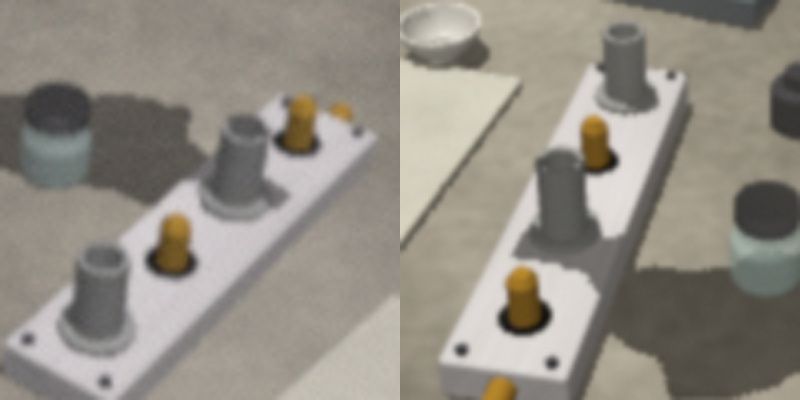

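Both sleeves are seated upright, on spigots 0 and 2. Now over to the valve.

```bash
python3 -m pendant '[{"dx":0.3,"dy":0,"dz":0,"wx":0,"wy":0,"wz":0},{"dx":0.7,"dy":-0.1,"dz":0,"wx":0,"wy":0,"wz":0},{"dx":1,"dy":-0.2,"dz":0,"wx":0,"wy":0,"wz":0},{"dx":1,"dy":-0.2,"dz":0,"wx":0,"wy":0,"wz":0}]'
python3 -m pendant '[{"dx":0.4,"dy":0,"dz":0,"wx":0,"wy":0,"wz":0},{"dx":0.8,"dy":0,"dz":0,"wx":0,"wy":0,"wz":0},{"dx":1,"dy":0,"dz":0,"wx":0,"wy":0,"wz":0},{"dx":1,"dy":0,"dz":0,"wx":0,"wy":0,"wz":0}]'
python3 -m pendant '[{"dx":0.3,"dy":0,"dz":0,"wx":0,"wy":0,"wz":0},{"dx":0.7,"dy":0,"dz":0,"wx":0,"wy":0,"wz":0},{"dx":0.7,"dy":0,"dz":0,"wx":0,"wy":0,"wz":0},{"dx":0.7,"dy":0,"dz":0,"wx":0,"wy":0,"wz":0}]'
python3 g.py
python3 - <<'E'
from h import *
from station import *
c=capture("wrist");cv2.imwrite("pics/w12.png",c["color"])
print(proj(c,(.612,-.226,.1),True))
E
```

```text
time_s: 17.32
ee_pos: [0.6178, 0.0248, 0.2316]
orientation: [-90.2, -0.2, -90.5]
ft_force: [-0.1, 1.1, -0.9]
width: 0.0856
time_s: 17.82
ee_pos: [0.6166, -0.1221, 0.2305]
orientation: [-90.3, -0.0, -90.3]
ft_force: [0.4, 0.1, -1.3]
width: 0.0857
time_s: 18.32
ee_pos: [0.6176, -0.2221, 0.2316]
orientation: [-90.2, 0.1, -89.9]
ft_force: [0.3, 1.2, 0.2]
width: 0.0858
t 18.32 pos [ 0.6176 -0.2221  0.2316] rpy [-90.19   0.12 -89.93] F [0.3 1.2 0.2] w 0.0858 j [ 35.  30. -30.  85.  15.  69.   4.]
[314.02566734 193.67059002]
```

View pics/w12.png

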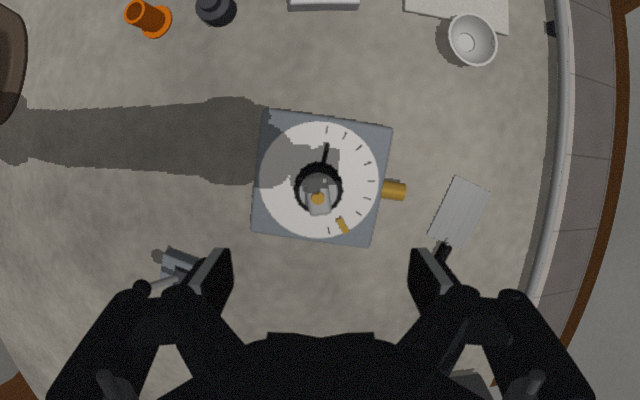

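Run:
```python
import cv2
im=cv2.imread("pics/w12.png")
cv2.imwrite("pics/w12c.png",cv2.resize(im[135:245,265:385],(654,600),interpolation=cv2.INTER_CUBIC))
```

```text
(no output)
```

View pics/w12c.png

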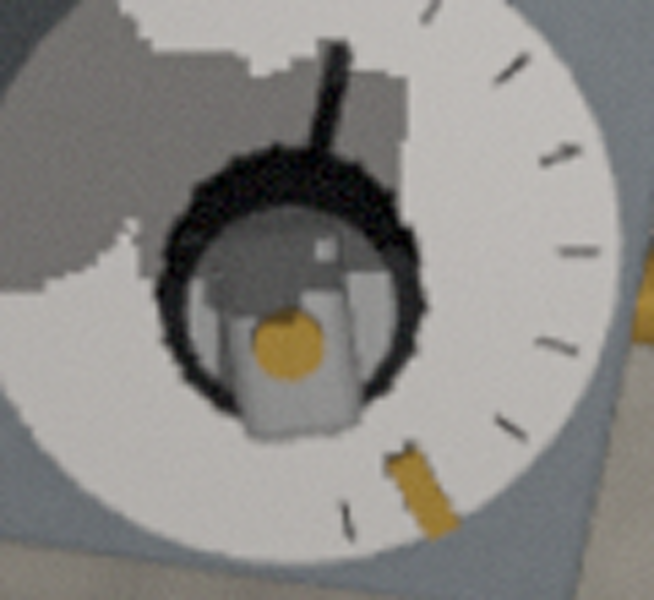

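Run:
```python
from h import *
from station import *
c=capture("wrist")
f=lambda x,y,z:plane(c,265+x/5.45,135+y/5.45,z,True)
pts=dict(LL=(250,432,.096),LR=(358,422,.096),UR=(350,285,.096),UL=(226,315,.096),stem=(289,343,.1),tip=(336,42,.044),base=(320,148,.044),tin=(401,455,.0345),tout=(443,530,.0345))
P={k:f(*v) for k,v in pts.items()}
for k,v in P.items(): print(k,v.round(4))
o=P["stem"]; az=lambda a,b:np.degrees(np.arctan2(*(b-a)[[1,0]]))
print("tip az",az(o,P["tip"]),az(P["base"],P["tip"]),"tab",az(o,(P["tin"]+P["tout"])/2),az(P["tin"],P["tout"]))
print("ring R flat",az(P["LR"],P["UR"]),"L",az(P["LL"],P["UL"]), "end",az(P["LL"],P["LR"]))
```

```text
LL [ 0.6092 -0.2468  0.096 ]
LR [ 0.6279 -0.2449  0.096 ]
UR [ 0.6263 -0.2204  0.096 ]
UL [ 0.6052 -0.2258  0.096 ]
stem [ 0.616  -0.2295  0.1   ]
tip [ 0.6246 -0.1842  0.044 ]
base [ 0.6215 -0.2053  0.044 ]
tin [ 0.6394 -0.2728  0.0345]
tout [ 0.6489 -0.2901  0.0345]
tip az 79.26855769146627 81.8861168014708 tab -61.473498690535756 -61.103519140570505
ring R flat 93.92128373558995 L 100.74788525788087 end 5.825434347476881
```

The enlarged wrist view shows these in the crop:
- **Lock ring:** flats run nearly vertically, so its long axis is at azimuth about 95°.
- **Stem:** (289,343).
- **Pointer tip:** (336,42), azimuth about 80°.
- **Tab:** (401,455) to (443,530), azimuth about -61°.

So the knob needs about 141° clockwise. I'll grip the ring with the jaws at azimuth about 5°.

```bash
python3 g.py .614 -.2265 .13 5.5
```

```text
t 18.43 pos [ 0.6179 -0.2214  0.2323] rpy [-9.014e+01  9.000e-02 -8.984e+01] F [0.1 1.1 0.3] w 0.0857 j [ 35.  30. -30.  85.  15.  69.   4.]
{'dx': np.float64(0.0351), 'dy': np.float64(0.6821), 'dz': np.float64(-0.0244), 'wx': np.float64(0.0004), 'wy': np.float64(-0.0148), 'wz': np.float64(-0.0003), 'deg': np.float64(5.340148812243458)}
```

```bash
python3 -m pendant '[{"dx":0.035,"dy":0.2,"dz":-0.024,"wx":0,"wy":-0.0148,"wz":0},{"dx":0.035,"dy":0.5,"dz":-0.024,"wx":0,"wy":-0.0148,"wz":0},{"dx":0.035,"dy":0.68,"dz":-0.024,"wx":0,"wy":-0.0148,"wz":0},{"dx":0.035,"dy":0.68,"dz":-0.024,"wx":0,"wy":-0.0148,"wz":0},{"dx":0.035,"dy":0.68,"dz":-0.024,"wx":0,"wy":-0.0148,"wz":0}]'
python3 g.py .614 -.2265 .078 5.5
python3 - <<'E'
from h import *
from station import *
c=capture("wrist");im=c["color"];cv2.imwrite("pics/w13.png",im)
b=capture("side")["color"]
cv2.imwrite("pics/c13.png",np.hstack([cv2.resize(im[180:400,210:430],(400,400),interpolation=2),cv2.resize(b[110:220,250:360],(400,400),interpolation=2)]))
E
```

```text
time_s: 19.05
ee_pos: [0.6148, -0.2285, 0.1323]
orientation: [-90.0, -0.0, -84.6]
ft_force: [0.4, 0.1, 0.2]
width: 0.0856
t 19.05 pos [ 0.6148 -0.2285  0.1323] rpy [-90.01  -0.   -84.62] F [0.4 0.1 0.2] w 0.0856 j [ 36.  35. -29.  91.  19.  59.   7.]
{'dx': np.float64(-0.014), 'dy': np.float64(0.362), 'dz': np.float64(-0.0042), 'wx': np.float64(0.0), 'wy': np.float64(-0.0003), 'wz': np.float64(0.0), 'deg': np.float64(0.11879337382234004)}
```

View pics/c13.png

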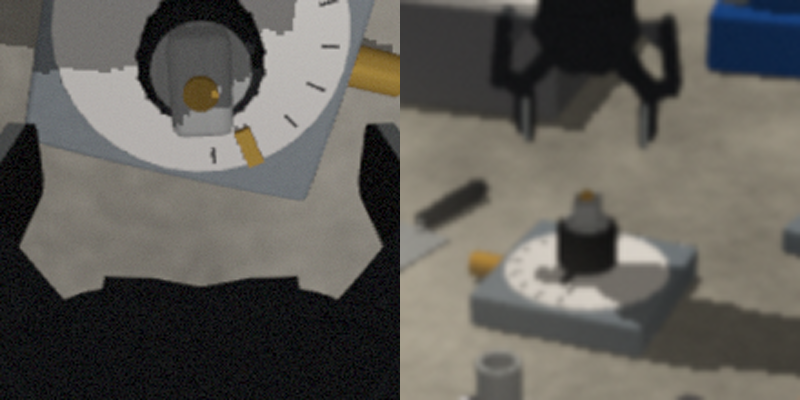

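The ring's flats are square to the jaws. Descend and grip.

```bash
python3 -m pendant '[{"dx":-0.01,"dy":0.15,"dz":-0.004,"wx":0,"wy":0,"wz":0},{"dx":-0.01,"dy":0.3,"dz":-0.004,"wx":0,"wy":0,"wz":0},{"dx":-0.01,"dy":0.35,"dz":-0.004,"wx":0,"wy":0,"wz":0},{"dx":-0.01,"dy":0.35,"dz":-0.004,"wx":0,"wy":0,"wz":0}]'
python3 g.py .614 -.2265 .078 5.5
python3 -m pendant '[{"dx":0,"dy":0,"dz":0,"wx":0,"wy":0,"wz":0},{"dx":0,"dy":0,"dz":0,"wx":0,"wy":0,"wz":0},{"dx":0,"dy":0,"dz":0,"wx":0,"wy":0,"wz":0},{"dx":0,"dy":0,"dz":0,"wx":0,"wy":0,"wz":0},{"dx":0,"dy":0,"dz":0,"wx":0,"wy":0,"wz":0},{"dx":0,"dy":0,"dz":0,"wx":0,"wy":0,"wz":0},{"dx":0,"dy":0,"dz":0,"wx":0,"wy":0,"wz":0},{"dx":0,"dy":0,"dz":0,"wx":0,"wy":0,"wz":0}]' -1 30
```

```text
time_s: 19.65
ee_pos: [0.6132, -0.2282, 0.079]
orientation: [-90.1, 0.0, -84.7]
ft_force: [0.1, 0.4, 0.2]
width: 0.0855
t 19.65 pos [ 0.6132 -0.2282  0.079 ] rpy [-90.08   0.   -84.71] F [0.1 0.4 0.2] w 0.0855 j [ 35.  38. -28.  94.  21.  54.   5.]
{'dx': np.float64(-0.011), 'dy': np.float64(0.0066), 'dz': np.float64(0.0062), 'wx': np.float64(0.0002), 'wy': np.float64(-0.0006), 'wz': np.float64(-0.0), 'deg': np.float64(0.2244322847847214)}
time_s: 20.65
ee_pos: [0.6146, -0.2283, 0.0792]
orientation: [-89.9, -0.0, -84.7]
ft_force: [5.0, -1.6, 0.1]
width: 0.0213
```

```bash
python3 -m pendant '[{"dx":0,"dy":0,"dz":0.005,"wx":0,"wy":-0.02,"wz":0},{"dx":0,"dy":0,"dz":0.007,"wx":0,"wy":-0.045,"wz":0},{"dx":0,"dy":0,"dz":0.007,"wx":0,"wy":-0.07,"wz":0},{"dx":0,"dy":0,"dz":0.007,"wx":0,"wy":-0.095,"wz":0},{"dx":0,"dy":0,"dz":0.007,"wx":0,"wy":-0.12,"wz":0}]'
python3 g.py .615 -.2275 .079 80
```

```text
time_s: 21.28
ee_pos: [0.6138, -0.2287, 0.0792]
orientation: [-90.1, 0.0, -41.3]
ft_force: [-0.9, -0.5, 5.1]
width: 0.021
t 21.27 pos [ 0.6138 -0.2287  0.0792] rpy [-9.012e+01  5.000e-02 -4.126e+01] F [-0.9 -0.5  5.1] w 0.021 j [ 41.  41. -38.  93.  29.  57.  42.]
{'dx': np.float64(0.0005), 'dy': np.float64(0.0015), 'dz': np.float64(0.0114), 'wx': np.float64(0.0003), 'wy': np.float64(-0.0868), 'wz': np.float64(-0.0002), 'deg': np.float64(31.258594953891283)}
```

```bash
python3 -m pendant '[{"dx":0,"dy":0,"dz":0,"wx":0,"wy":-0.025,"wz":0},{"dx":0,"dy":0,"dz":0,"wx":0,"wy":-0.05,"wz":0},{"dx":0,"dy":0,"dz":0,"wx":0,"wy":-0.075,"wz":0},{"dx":0,"dy":0,"dz":0,"wx":0,"wy":-0.092,"wz":0},{"dx":0,"dy":0,"dz":0,"wx":0,"wy":-0.092,"wz":0},{"dx":0,"dy":0,"dz":0,"wx":0,"wy":-0.092,"wz":0}]'
python3 - <<'E'
from station import *
s=observe();print(s["ee_pos"],s["orientation"],s["ft_force"],s["ft_torque"])
E
```

```text
time_s: 22.02
ee_pos: [0.6136, -0.2294, 0.0792]
orientation: [-90.1, 0.1, -8.5]
ft_force: [-2.7, -2.4, 5.8]
width: 0.0213
[ 0.61363428 -0.22944535  0.07920916] [-90.12046186   0.11554723  -8.45426196] [-2.74023141 -2.43088074  5.75379971] [-0.41942013  0.47844381  0.07926284]
```

```bash
python3 -m pendant '[{"dx":0,"dy":0,"dz":0,"wx":0,"wy":-0.008,"wz":0},{"dx":0,"dy":0,"dz":0,"wx":0,"wy":-0.015,"wz":0},{"dx":0,"dy":0,"dz":0,"wx":0,"wy":-0.015,"wz":0},{"dx":0,"dy":0,"dz":0,"wx":0,"wy":-0.015,"wz":0}]'
python3 - <<'E'
from station import *
s=observe();print(s["ee_pos"],s["orientation"],s["ft_force"],s["ft_torque"])
E
```

```text
time_s: 22.52
ee_pos: [0.6142, -0.2296, 0.0793]
orientation: [-90.1, 0.1, -3.3]
ft_force: [-0.2, -0.7, 6.1]
width: 0.0212
[ 0.61420756 -0.22960824  0.07934297] [-9.00550047e+01  5.90125329e-02 -3.27546819e+00] [-0.19749211 -0.74996534  6.05851127] [-0.34713331 -0.07919247 -1.65808171]
```

Torque rose to 1.66 N·m, so the stop has been reached. Relax, open, lift and look.

```bash
python3 -m pendant '[{"dx":0,"dy":0,"dz":0,"wx":0,"wy":0.008,"wz":0},{"dx":0,"dy":0,"dz":0,"wx":0,"wy":0.008,"wz":0}]'
python3 -m pendant '[{"dx":0,"dy":0,"dz":0,"wx":0,"wy":0,"wz":0},{"dx":0,"dy":0,"dz":0,"wx":0,"wy":0,"wz":0},{"dx":0,"dy":0,"dz":0,"wx":0,"wy":0,"wz":0},{"dx":0,"dy":0,"dz":0,"wx":0,"wy":0,"wz":0},{"dx":0,"dy":-0.3,"dz":0,"wx":0,"wy":0,"wz":0},{"dx":0,"dy":-0.6,"dz":0,"wx":0,"wy":0,"wz":0},{"dx":0,"dy":-0.8,"dz":0,"wx":0,"wy":0,"wz":0},{"dx":0,"dy":-0.8,"dz":0,"wx":0,"wy":0,"wz":0}]' 1
python3 - <<'E'
from h import *
from station import *
s=observe();print(s["ee_pos"],s["orientation"])
c=capture("wrist");cv2.imwrite("pics/w14.png",c["color"])
E
```

```text
time_s: 22.78
ee_pos: [0.6142, -0.2296, 0.0793]
orientation: [-90.1, 0.1, -5.9]
ft_force: [-0.5, -2.8, 5.7]
width: 0.0213
time_s: 23.78
ee_pos: [0.6156, -0.228, 0.2013]
orientation: [-90.1, -0.1, -5.9]
ft_force: [0.7, 0.4, -0.6]
width: 0.0851
[ 0.6155866  -0.22800844  0.20125142] [-90.06939679  -0.14740615  -5.8608783 ]
```

View pics/w14.png

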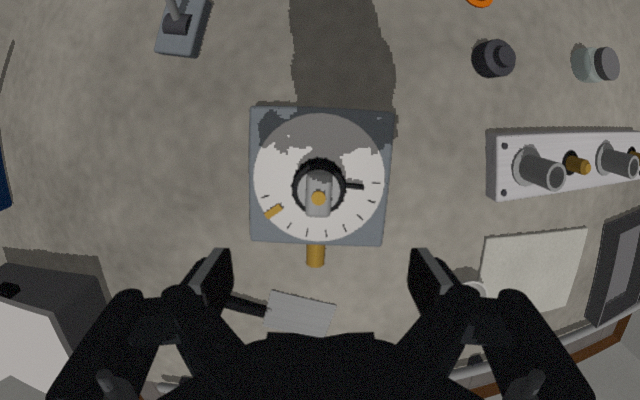

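The ring has turned about 79° to its slack stop, and its long axis is vertical in this view. The pointer at (355,186) hasn't moved and the tab is at (273,211). Now lower onto the knob, keeping the fingers above the pointer fin.

```bash
python3 g.py .6145 -.2292 .047 84; python3 -m pendant '[{"dx":0,"dy":0.2,"dz":0,"wx":0,"wy":0,"wz":0},{"dx":0,"dy":0.45,"dz":-0.005,"wx":0,"wy":0,"wz":0},{"dx":0,"dy":0.7,"dz":-0.008,"wx":0,"wy":0,"wz":0},{"dx":0,"dy":0.8,"dz":-0.008,"wx":0,"wy":0,"wz":0},{"dx":0,"dy":0.8,"dz":-0.008,"wx":0,"wy":0,"wz":0}]';  python3 g.py .6145 -.2292 .047 84
```

```text
t 23.82 pos [ 0.6146 -0.2281  0.1992] rpy [-9.005e+01  2.000e-02 -5.870e+00] F [-0.6  0.2 -0.9] w 0.0852 j [ 48.  37. -50.  87.  29.  70.  78.]
{'dx': np.float64(0.0007), 'dy': np.float64(1.015), 'dz': np.float64(-0.0063), 'wx': np.float64(0.0001), 'wy': np.float64(0.0004), 'wz': np.float64(-0.0), 'deg': np.float64(0.14207472058688328)}
time_s: 24.45
ee_pos: [0.6131, -0.2289, 0.0771]
orientation: [-90.0, 0.2, -5.8]
ft_force: [0.9, 0.1, 0.0]
width: 0.0857
t 24.45 pos [ 0.6131 -0.2289  0.0771] rpy [-89.95   0.25  -5.85] F [0.9 0.1 0. ] w 0.0857 j [ 46.  44. -46.  93.  35.  59.  73.]
{'dx': np.float64(0.0105), 'dy': np.float64(0.2005), 'dz': np.float64(-0.0011), 'wx': np.float64(-0.0001), 'wy': np.float64(0.0004), 'wz': np.float64(-0.0007), 'deg': np.float64(0.29497959914027533)}
```

```bash
python3 -m pendant '[{"dx":0.005,"dy":0.1,"dz":0,"wx":0,"wy":0,"wz":0},{"dx":0.005,"dy":0.195,"dz":0,"wx":0,"wy":0,"wz":0},{"dx":0.005,"dy":0.195,"dz":0,"wx":0,"wy":0,"wz":0}]' 
python3 -m pendant '[{"dx":0,"dy":0,"dz":0,"wx":0,"wy":0,"wz":0},{"dx":0,"dy":0,"dz":0,"wx":0,"wy":0,"wz":0},{"dx":0,"dy":0,"dz":0,"wx":0,"wy":0,"wz":0},{"dx":0,"dy":0,"dz":0,"wx":0,"wy":0,"wz":0},{"dx":0,"dy":0,"dz":0,"wx":0,"wy":0,"wz":0},{"dx":0,"dy":0,"dz":0,"wx":0,"wy":0,"wz":0}]' -1 30
python3 - <<'E'
from h import *
from station import *
c=capture("wrist");a=capture("side")["color"]
cv2.imwrite("pics/c15.png",np.hstack([cv2.resize(c["color"],(640,400)),cv2.resize(a[130:210,260:340],(400,400),interpolation=2)])[:, :800] if 0 else np.hstack([cv2.resize(c["color"][150:400,195:445],(400,400)),cv2.resize(a[130:210,260:340],(400,400),interpolation=2)]))
E
```

```text
time_s: 24.82
ee_pos: [0.6137, -0.2294, 0.048]
orientation: [-90.0, 0.2, -5.9]
ft_force: [-0.2, -0.5, 0.1]
width: 0.0856
time_s: 25.58
ee_pos: [0.6149, -0.2297, 0.05]
orientation: [-90.0, 0.1, -5.9]
ft_force: [-1.8, -1.1, 6.3]
width: 0.0488
```

View pics/c15.png

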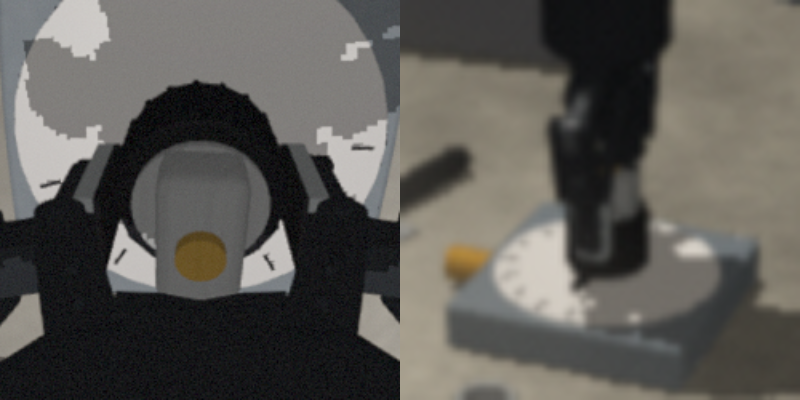

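The side view shows the fingers gripping the knob above the pointer (tip at crop (580,283)), with the ring clear between the pads. Turning clockwise.

```bash
python3 -m pendant '[{"dx":0,"dy":0,"dz":0,"wx":0,"wy":0.02,"wz":0},{"dx":0,"dy":0,"dz":0,"wx":0,"wy":0.045,"wz":0},{"dx":0,"dy":0,"dz":0,"wx":0,"wy":0.07,"wz":0},{"dx":0,"dy":0,"dz":0,"wx":0,"wy":0.095,"wz":0},{"dx":0,"dy":0,"dz":0,"wx":0,"wy":0.12,"wz":0},{"dx":0,"dy":0,"dz":0,"wx":0,"wy":0.145,"wz":0},{"dx":0,"dy":0,"dz":0,"wx":0,"wy":0.17,"wz":0},{"dx":0,"dy":0,"dz":0,"wx":0,"wy":0.19,"wz":0}]';python3 g.py .6145 -.2295 .05 0
python3 - <<'E'
from h import *
from station import *
c=capture("wrist");a=capture("side")["color"];b=capture("scene")["color"]
cv2.imwrite("pics/c16.png",np.hstack([cv2.resize(b[230:340,235:345],(400,400),interpolation=2),cv2.resize(a[130:210,260:340],(400,400),interpolation=2)]))
E
```

```text
time_s: 26.68
ee_pos: [0.615, -0.2296, 0.05]
orientation: [-90.0, -0.0, -74.5]
ft_force: [-1.0, -0.1, 4.7]
width: 0.0488
t 26.68 pos [ 0.615  -0.2296  0.05  ] rpy [-9.005e+01 -3.000e-02 -7.453e+01] F [-1.  -0.1  4.7] w 0.0488 j [ 36.  41. -29.  94.  24.  52.  13.]
{'dx': np.float64(-0.0017), 'dy': np.float64(-0.0), 'dz': np.float64(-0.003), 'wx': np.float64(0.0001), 'wy': np.float64(0.043), 'wz': np.float64(0.0001), 'deg': np.float64(15.470235353813631)}
```

View pics/c16.png

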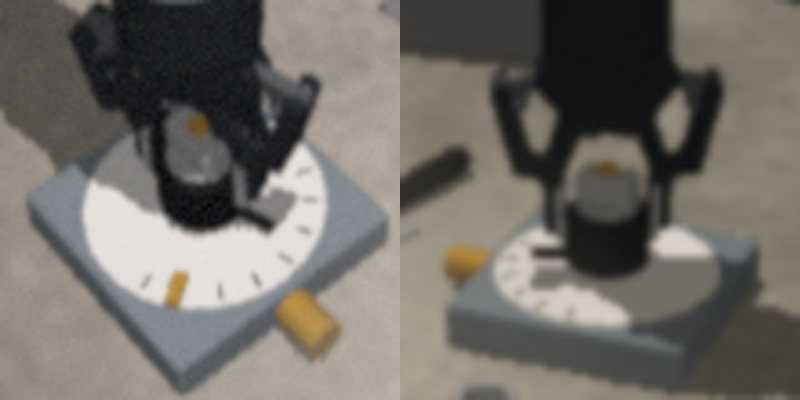

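The pointer (tip at crop (275,225)) follows the knob, with about 72° to go.

```bash
python3 -m pendant '[{"dx":0,"dy":0,"dz":0,"wx":0,"wy":0.02,"wz":0},{"dx":0,"dy":0,"dz":0,"wx":0,"wy":0.045,"wz":0},{"dx":0,"dy":0,"dz":0,"wx":0,"wy":0.07,"wz":0},{"dx":0,"dy":0,"dz":0,"wx":0,"wy":0.095,"wz":0},{"dx":0,"dy":0,"dz":0,"wx":0,"wy":0.12,"wz":0},{"dx":0,"dy":0,"dz":0,"wx":0,"wy":0.145,"wz":0},{"dx":0,"dy":0,"dz":0,"wx":0,"wy":0.17,"wz":0},{"dx":0,"dy":0,"dz":0,"wx":0,"wy":0.19,"wz":0}]'
python3 -m pendant '[{"dx":0,"dy":0,"dz":0,"wx":0,"wy":0,"wz":0}]'
python3 - <<'E'
from h import *
from station import *
c=capture("wrist")["color"];a=capture("side")["color"];b=capture("scene")["color"]
cv2.imwrite("pics/scene17.png",b);cv2.imwrite("pics/w17.png",c)
cv2.imwrite("pics/c17.png",cv2.resize(b[240:330,240:340],(660,594),interpolation=cv2.INTER_CUBIC))
E
```

```text
time_s: 27.82
ee_pos: [0.615, -0.2297, 0.0499]
orientation: [-90.0, -0.1, -142.7]
ft_force: [-0.9, -1.1, 5.8]
width: 0.0491
time_s: 27.95
ee_pos: [0.615, -0.2297, 0.0499]
orientation: [-90.0, -0.1, -142.6]
ft_force: [-1.1, -1.1, 6.0]
width: 0.0487
```

View pics/c17.png

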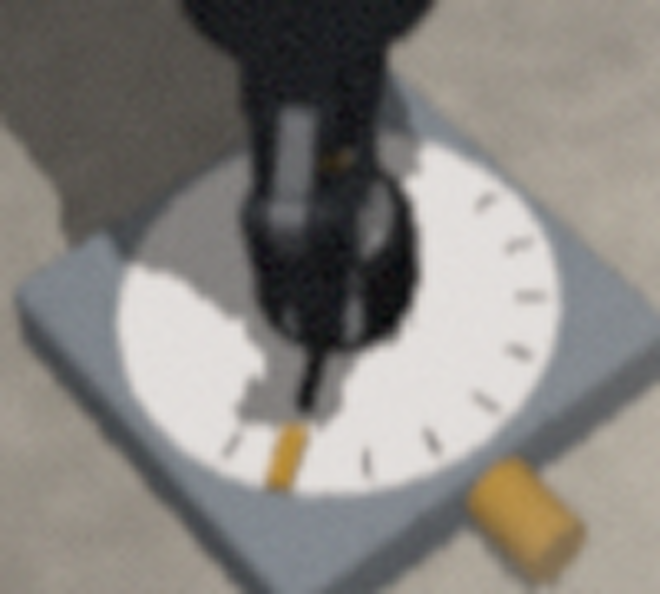

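View pics/w17.png

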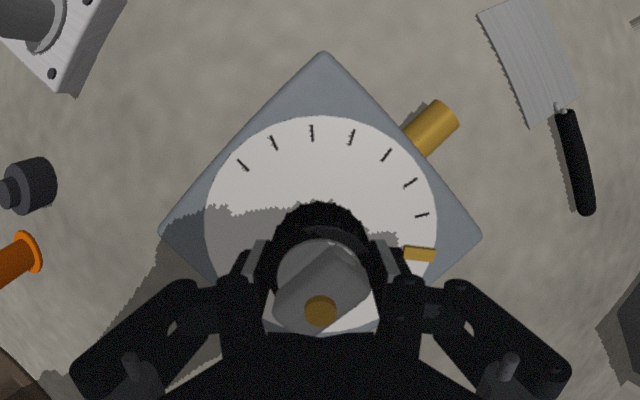

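```bash
python3 - <<'E'
from h import *
from station import *
c=capture("scene")
f=lambda x,y,z:plane(c,240+x/6.6,240+y/6.6,z)
a,b=f(317,350,.042),f(303,407,.042); t,u=f(295,428,.0345),f(280,487,.0345)
az=lambda a,b:np.degrees(np.arctan2(*(b-a)[[1,0]]))
ax=np.array([.612,-.226,0])
print(a,b,t,u);print(az(a,b),az(t,u),az(ax,b),az(ax,(t+u)/2))
E
python3 - <<'E'
import cv2
b=cv2.imread("pics/scene17.png");cv2.imwrite("pics/c17b.png",cv2.resize(b[285:320,270:305],(595,595),interpolation=cv2.INTER_CUBIC))
E
```

```text
[ 0.62935849 -0.25163708  0.042     ] [ 0.64034403 -0.26891071  0.042     ] [ 0.63971449 -0.27234976  0.0345    ] [ 0.65051446 -0.28957592  0.0345    ]
-57.544794641774544 -57.91427562738037 -56.553835893967694 -58.93152066392638
```

View pics/c17b.png

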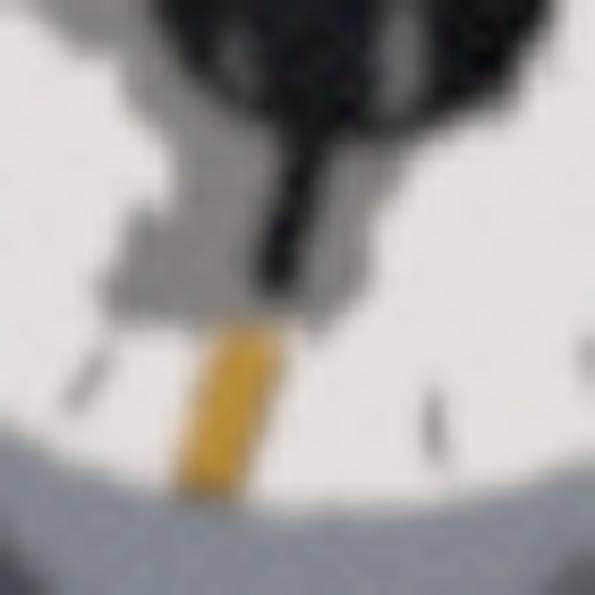

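The pointer is 2° to 4° short of the tab. A last small turn, then release and check from above.

```bash
python3 -m pendant '[{"dx":0,"dy":0,"dz":0,"wx":0,"wy":0.005,"wz":0},{"dx":0,"dy":0,"dz":0,"wx":0,"wy":0.009,"wz":0},{"dx":0,"dy":0,"dz":0,"wx":0,"wy":0.009,"wz":0}]'
python3 -m pendant '[{"dx":0,"dy":0,"dz":0,"wx":0,"wy":0,"wz":0},{"dx":0,"dy":0,"dz":0,"wx":0,"wy":0,"wz":0},{"dx":0,"dy":0,"dz":0,"wx":0,"wy":0,"wz":0},{"dx":0,"dy":0,"dz":0,"wx":0,"wy":0,"wz":0},{"dx":0,"dy":-0.3,"dz":0,"wx":0,"wy":0,"wz":0},{"dx":0,"dy":-0.6,"dz":0,"wx":0,"wy":0,"wz":0},{"dx":0,"dy":-0.9,"dz":0,"wx":0,"wy":0,"wz":0},{"dx":0,"dy":-0.9,"dz":0,"wx":0,"wy":0,"wz":0}]' 1
python3 - <<'E'
from h import *
from station import *
s=observe();print(s["ee_pos"],s["orientation"],s["joints"].round())
c=capture("wrist");cv2.imwrite("pics/w18.png",c["color"])
p=proj(c,(.614,-.228,.05),True);print(p);x,y=[int(v) for v in p]
x0,y0=x-60,max(0,y-55);print(x0,y0)
cv2.imwrite("pics/w18c.png",cv2.resize(c["color"][y0:y0+110,x0:x0+120],(654,600),interpolation=2))
E
```

```text
time_s: 28.52
ee_pos: [0.615, -0.2297, 0.0499]
orientation: [-90.0, -0.1, -145.8]
ft_force: [-1.8, -1.0, 6.8]
width: 0.049
time_s: 29.52
ee_pos: [0.6171, -0.2299, 0.1887]
orientation: [-89.7, 0.2, -145.9]
ft_force: [0.9, 0.2, -1.5]
width: 0.0854
[ 0.61708396 -0.22992897  0.18869854] [ -89.71675998    0.17592417 -145.89829183] [ 25.  29. -13.  89.   7.  62. -45.]
[314.7619123  189.97636979]
254 134
```

View pics/w18c.png

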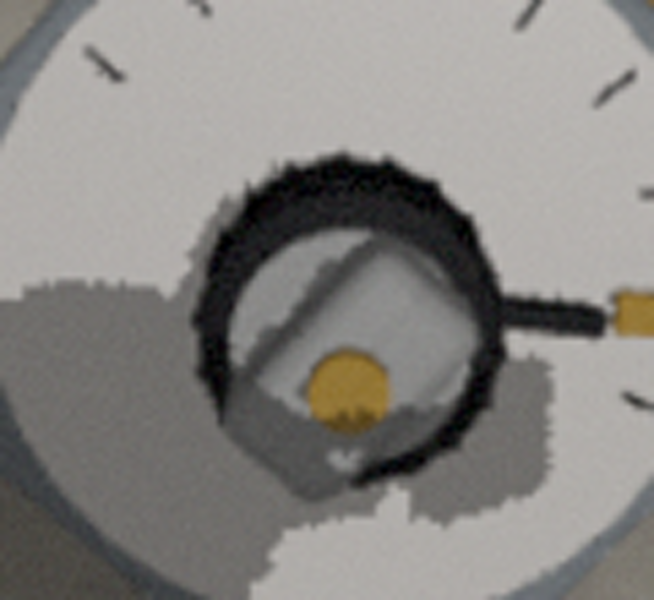

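The pointer at crop (505,310) to (600,320) leads straight into the tab at (618,313). Checking it in numbers, together with the ring's angle.

Run:
```python
import cv2
im=cv2.imread("pics/w18.png");cv2.imwrite("pics/w18d.png",cv2.resize(im[165:225,300:400],(800,480),interpolation=cv2.INTER_CUBIC))
```

```text
(no output)
```

View pics/w18d.png

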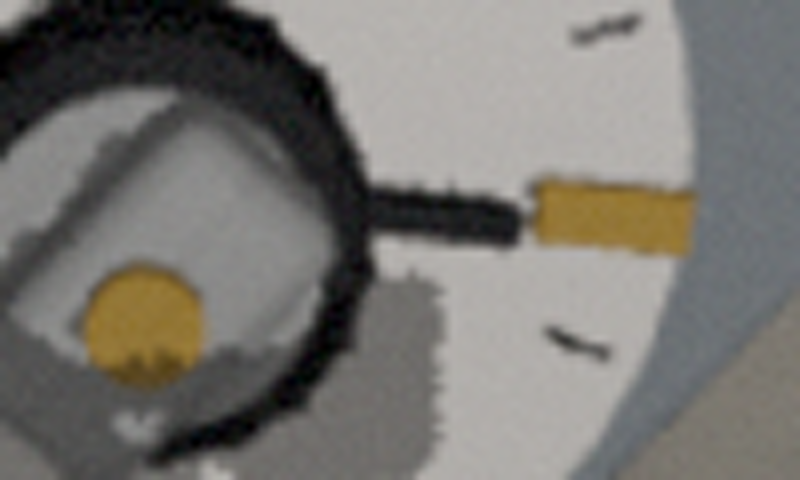

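```bash
python3 - <<'E'
from h import *
from station import *
c=capture("wrist")
f=lambda x,y,z:plane(c,300+x/8,165+y/8,z,True)
o=f(145,325,.1);tip=f(518,222,.044);base=f(375,210,.044);ti=f(537,212,.0345);to=f(692,222,.0345)
az=lambda a,b:np.degrees(np.arctan2(*(b-a)[[1,0]]))
print(o,tip,ti,to,"ptr",az(o,tip),az(base,tip),"tab",az(o,(ti+to)/2),az(ti,to))
g=lambda x,y:plane(c,254+x/5.45,134+y/5.45,.096,True)
print("ring",az(g(375,240),g(235,385))%180, "end",az(g(375,240),g(475,325)))
E
python3 g.py .6145 -.2295 .13 84
```

```text
[ 0.61480769 -0.2297477   0.1       ] [ 0.63594044 -0.26899431  0.044     ] [ 0.63704264 -0.2728183   0.0345    ] [ 0.64709243 -0.28983282  0.0345    ] ptr -61.699295495263215 -60.67116545891317 tab -62.142729763015645 -59.431358576564506
ring 170.7981812539447 end -96.72618045973847
t 29.62 pos [ 0.6147 -0.2294  0.1843] rpy [-9.003e+01 -7.000e-02 -1.459e+02] F [-0.2  0.6 -0.6] w 0.0853 j [ 25.  30. -13.  89.   7.  62. -45.]
{'dx': np.float64(0.0014), 'dy': np.float64(0.3623), 'dz': np.float64(0.0001), 'wx': np.float64(0.0003), 'wy': np.float64(-0.3886), 'wz': np.float64(-0.0), 'deg': np.float64(139.89885958168708)}
```

The pointer is within about 1° of the tab. Returning to the ring: rotate back to jaw azimuth about 83° at this height first.

```bash
python3 -m pendant '[{"dx":0,"dy":0,"dz":0,"wx":0,"wy":-0.028,"wz":0},{"dx":0,"dy":0,"dz":0,"wx":0,"wy":-0.056,"wz":0},{"dx":0,"dy":0,"dz":0,"wx":0,"wy":-0.084,"wz":0},{"dx":0,"dy":0,"dz":0,"wx":0,"wy":-0.112,"wz":0},{"dx":0,"dy":0,"dz":0,"wx":0,"wy":-0.14,"wz":0},{"dx":0,"dy":0,"dz":0,"wx":0,"wy":-0.168,"wz":0},{"dx":0,"dy":0,"dz":0,"wx":0,"wy":-0.195,"wz":0},{"dx":0,"dy":0,"dz":0,"wx":0,"wy":-0.195,"wz":0}]'
python3 -m pendant '[{"dx":0,"dy":0,"dz":0,"wx":0,"wy":-0.028,"wz":0},{"dx":0,"dy":0,"dz":0,"wx":0,"wy":-0.056,"wz":0},{"dx":0,"dy":0,"dz":0,"wx":0,"wy":-0.084,"wz":0},{"dx":0,"dy":0,"dz":0,"wx":0,"wy":-0.112,"wz":0},{"dx":0,"dy":0,"dz":0,"wx":0,"wy":-0.14,"wz":0},{"dx":0,"dy":0,"dz":0,"wx":0,"wy":-0.168,"wz":0},{"dx":0,"dy":0,"dz":0,"wx":0,"wy":-0.191,"wz":0},{"dx":0,"dy":0,"dz":0,"wx":0,"wy":-0.191,"wz":0}]'
python3 g.py .6145 -.2295 .13 83
python3 - <<'E'
from h import *
from station import *
c=capture("wrist");cv2.imwrite("pics/w19.png",c["color"]);cv2.imwrite("pics/w19c.png",cv2.resize(c["color"][135:245,265:385],(654,600),interpolation=2))
E
```

```text
time_s: 30.62
ee_pos: [0.6139, -0.2292, 0.1823]
orientation: [-90.2, 0.1, -75.8]
ft_force: [0.4, -0.0, -0.2]
width: 0.0851
time_s: 31.62
ee_pos: [0.6144, -0.2293, 0.1831]
orientation: [-90.0, 0.2, -7.2]
ft_force: [0.5, 0.0, -0.5]
width: 0.0853
t 31.62 pos [ 0.6144 -0.2293  0.1831] rpy [-89.96   0.19  -7.19] F [ 0.5  0.  -0.5] w 0.0853 j [ 45.  36. -44.  88.  26.  67.  79.]
{'dx': np.float64(0.0024), 'dy': np.float64(0.3539), 'dz': np.float64(-0.0016), 'wx': np.float64(-0.0001), 'wy': np.float64(-0.0005), 'wz': np.float64(-0.0005), 'deg': np.float64(0.2733902213870385)}
```

View pics/w19c.png

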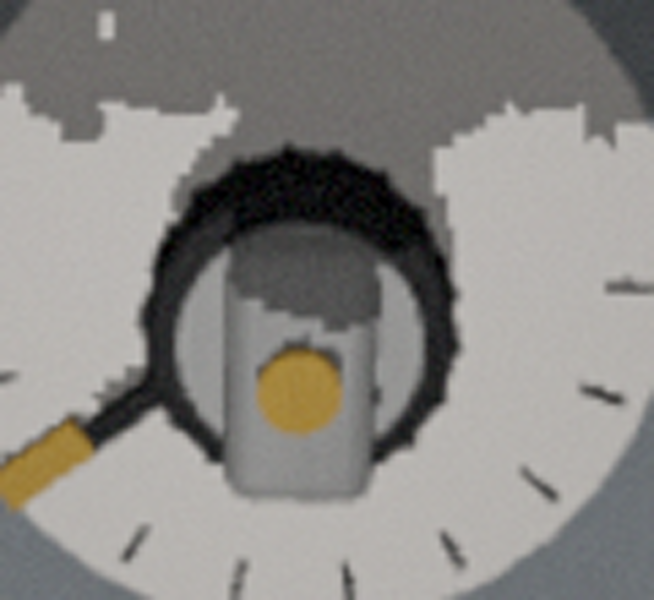

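The ring is square to the jaws and the pointer and tab are still in one line. Down, grip, and turn clockwise.

```bash
python3 -m pendant '[{"dx":0,"dy":0.2,"dz":0,"wx":0,"wy":0,"wz":0},{"dx":0,"dy":0.45,"dz":0,"wx":0,"wy":0,"wz":0},{"dx":0,"dy":0.6,"dz":0,"wx":0,"wy":0,"wz":0},{"dx":0,"dy":0.68,"dz":0,"wx":0,"wy":0,"wz":0},{"dx":0,"dy":0.68,"dz":0,"wx":0,"wy":0,"wz":0}]'
python3 -m pendant '[{"dx":0,"dy":0,"dz":0,"wx":0,"wy":0,"wz":0},{"dx":0,"dy":0,"dz":0,"wx":0,"wy":0,"wz":0},{"dx":0,"dy":0,"dz":0,"wx":0,"wy":0,"wz":0},{"dx":0,"dy":0,"dz":0,"wx":0,"wy":0,"wz":0},{"dx":0,"dy":0,"dz":0,"wx":0,"wy":0,"wz":0},{"dx":0,"dy":0,"dz":0,"wx":0,"wy":0,"wz":0},{"dx":0,"dy":0,"dz":0,"wx":0,"wy":0,"wz":0},{"dx":0,"dy":0,"dz":0,"wx":0,"wy":0,"wz":0}]' -1 30
```

```text
time_s: 32.3
ee_pos: [0.6145, -0.2292, 0.0818]
orientation: [-90.0, 0.1, -7.0]
ft_force: [-0.7, -0.1, 1.0]
width: 0.0849
time_s: 33.3
ee_pos: [0.6148, -0.2297, 0.0828]
orientation: [-90.0, 0.1, -7.0]
ft_force: [-1.5, 0.3, 5.6]
width: 0.022
```

```bash
python3 -m pendant '[{"dx":0,"dy":0,"dz":0,"wx":0,"wy":0.02,"wz":0},{"dx":0,"dy":0,"dz":0,"wx":0,"wy":0.045,"wz":0},{"dx":0,"dy":0,"dz":0,"wx":0,"wy":0.07,"wz":0},{"dx":0,"dy":0,"dz":0,"wx":0,"wy":0.095,"wz":0},{"dx":0,"dy":0,"dz":0,"wx":0,"wy":0.12,"wz":0},{"dx":0,"dy":0,"dz":0,"wx":0,"wy":0.145,"wz":0},{"dx":0,"dy":0,"dz":0,"wx":0,"wy":0.17,"wz":0},{"dx":0,"dy":0,"dz":0,"wx":0,"wy":0.19,"wz":0}]'
python3 -m pendant '[{"dx":0,"dy":0,"dz":0,"wx":0,"wy":0.012,"wz":0},{"dx":0,"dy":0,"dz":0,"wx":0,"wy":0.017,"wz":0},{"dx":0,"dy":0,"dz":0,"wx":0,"wy":0.017,"wz":0}]'
python3 - <<'E'
from station import *
s=observe();print(s["ee_pos"],s["orientation"],s["ft_force"],s["ft_torque"])
E
```

```text
time_s: 34.3
ee_pos: [0.6149, -0.2295, 0.0828]
orientation: [-90.1, -0.0, -75.6]
ft_force: [-1.3, -0.4, 4.6]
width: 0.0214
time_s: 34.67
ee_pos: [0.615, -0.2295, 0.0828]
orientation: [-90.1, -0.0, -81.4]
ft_force: [-0.6, -0.4, 5.4]
width: 0.0212
[ 0.6149749  -0.2295374   0.08280448] [-9.00615818e+01 -2.80763562e-02 -8.14388135e+01] [-0.58748723 -0.41289369  5.4380034 ] [-0.11065405  0.20927432 -0.07918424]
```

```bash
python3 -m pendant '[{"dx":0,"dy":0,"dz":0,"wx":0,"wy":0.008,"wz":0},{"dx":0,"dy":0,"dz":0,"wx":0,"wy":0.012,"wz":0},{"dx":0,"dy":0,"dz":0,"wx":0,"wy":0.012,"wz":0}]'
python3 - <<'E'
from station import *
s=observe();print(s["ee_pos"],s["orientation"],s["ft_force"],s["ft_torque"])
E
```

```text
time_s: 35.05
ee_pos: [0.615, -0.23, 0.0828]
orientation: [-90.1, -0.1, -85.6]
ft_force: [-1.0, -1.9, 4.9]
width: 0.0214
[ 0.61502058 -0.22999275  0.08282395] [-90.05975711  -0.09796829 -85.6198815 ] [-0.98591683 -1.85836912  4.87410701] [-0.49413186  0.24869079  1.14112737]
```

The clockwise stop has been reached (+1.14 N·m). Release directly, lift and check.

```bash
python3 -m pendant '[{"dx":0,"dy":0,"dz":0,"wx":0,"wy":0.003,"wz":0},{"dx":0,"dy":0,"dz":0,"wx":0,"wy":0.003,"wz":0}]'
python3 -m pendant '[{"dx":0,"dy":0,"dz":0,"wx":0,"wy":0,"wz":0},{"dx":0,"dy":0,"dz":0,"wx":0,"wy":0,"wz":0},{"dx":0,"dy":0,"dz":0,"wx":0,"wy":0,"wz":0},{"dx":0,"dy":0,"dz":0,"wx":0,"wy":0,"wz":0},{"dx":0,"dy":-0.3,"dz":0,"wx":0,"wy":0,"wz":0},{"dx":0,"dy":-0.6,"dz":0,"wx":0,"wy":0,"wz":0},{"dx":0,"dy":-0.9,"dz":0,"wx":0,"wy":0,"wz":0},{"dx":0,"dy":-0.9,"dz":0,"wx":0,"wy":0,"wz":0}]' 1
python3 - <<'E'
from h import *
from station import *
s=observe();print(s["ee_pos"],s["orientation"])
c=capture("wrist");cv2.imwrite("pics/w20.png",c["color"]);cv2.imwrite("pics/w20c.png",cv2.resize(c["color"][135:245,265:385],(654,600),interpolation=2))
E
```

```text
time_s: 35.3
ee_pos: [0.615, -0.2296, 0.0828]
orientation: [-90.1, -0.1, -86.7]
ft_force: [-1.4, -0.6, 6.8]
width: 0.021
time_s: 36.3
ee_pos: [0.617, -0.2297, 0.2217]
orientation: [-89.7, -0.1, -86.9]
ft_force: [0.8, 0.3, -0.0]
width: 0.086
[ 0.61699782 -0.2296917   0.22165446] [-89.7127509   -0.14662892 -86.87404704]
```

View pics/w20c.png

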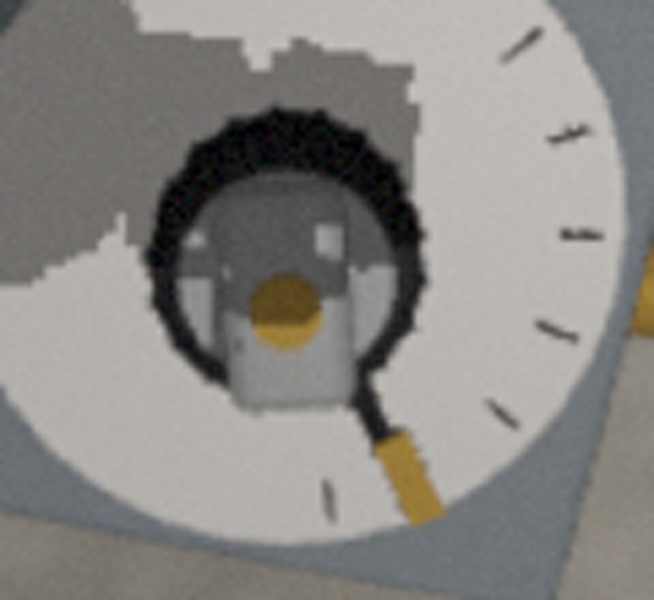

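The pointer (crop (370,400)) and the tab (410,480) are in line, and the ring is back at its tight orientation. Now the gas lever, with the fingers shut to push.

```bash
python3 -m pendant '[{"dx":0.2,"dy":0,"dz":-0.3,"wx":0,"wy":0,"wz":0},{"dx":0.5,"dy":0,"dz":-0.7,"wx":0,"wy":0,"wz":0},{"dx":0.7,"dy":0,"dz":-1,"wx":0,"wy":0,"wz":0},{"dx":0.8,"dy":0,"dz":-1,"wx":0,"wy":0.008,"wz":0},{"dx":0.8,"dy":0,"dz":-1,"wx":0,"wy":0.008,"wz":0}]' -1 
python3 -m pendant '[{"dx":0.2,"dy":0,"dz":-0.2,"wx":0,"wy":0,"wz":0},{"dx":0.3,"dy":0,"dz":-0.4,"wx":0,"wy":0,"wz":0},{"dx":0.3,"dy":0,"dz":-0.6,"wx":0,"wy":0,"wz":0},{"dx":0.3,"dy":0,"dz":-0.6,"wx":0,"wy":0,"wz":0}]' 
python3 g.py
python3 - <<'E'
from h import *
from station import *
c=capture("wrist");cv2.imwrite("pics/w21.png",c["color"])
print(proj(c,(.39,-.351,.083),True))
E
```

```text
time_s: 36.98
ee_pos: [0.4709, -0.3584, 0.2164]
orientation: [-90.2, 0.0, -89.9]
ft_force: [0.1, 0.6, 0.7]
width: 0.0002
time_s: 37.48
ee_pos: [0.3814, -0.4017, 0.217]
orientation: [-90.2, 0.1, -89.7]
ft_force: [1.0, 0.3, 0.2]
width: -0.0001
t 37.48 pos [ 0.3814 -0.4017  0.217 ] rpy [-9.017e+01  6.000e-02 -8.969e+01] F [1.  0.3 0.2] w -0.0001 j [ 58.  19. -21. 101.   8.  61.  35.]
[330.18273165 133.4974859 ]
```

View pics/w21.png

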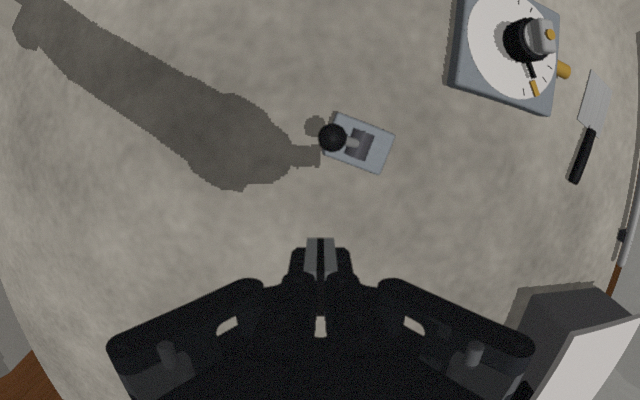

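Run:
```python
from h import *
from station import *
c=capture("wrist");s=observe()
q=[plane(c,u,v,.025,True) for u,v in((338,111),(394,133),(381,174),(323,152))]
az=lambda a,b:np.degrees(np.arctan2(*(b-a)[[1,0]]))
print(np.round(q,4)); ctr=np.mean(q,0);print(ctr,az(q[0],q[1]),az(q[3],q[2]))
ball=plane(c,332,137,.083,True);print(ball)
a=np.radians((az(q[0],q[1])+az(q[3],q[2]))/2);u=np.array([np.cos(a),np.sin(a),0])
print(u, az(ball,ctr))
bc=np.array([.0005,.0015,0])+ctr; # wrist bias
for k in(-75,-65,6): 
    t=bc+u*k/1000;t[2]=.075;print(k,t, go(s,t,down(np.degrees(a))))
```

```text
[[ 0.4016 -0.3302  0.025 ]
 [ 0.4634 -0.3523  0.025 ]
 [ 0.4508 -0.3985  0.025 ]
 [ 0.386  -0.3749  0.025 ]]
[ 0.42543994 -0.36397773  0.025     ] -19.584972282518105 -19.928324799963526
[ 0.39329456 -0.35389067  0.083     ]
[ 0.9411368  -0.33802593  0.        ] -17.42159162989816
-75 [ 0.35535468 -0.33712578  0.075     ] {'dx': np.float64(-0.4285), 'dy': np.float64(0.9498), 'dz': np.float64(-0.1846), 'wx': np.float64(0.0002), 'wy': np.float64(0.0561), 'wz': np.float64(-0.0001), 'deg': np.float64(20.182740085624143)}
-65 [ 0.36476605 -0.34050604  0.075     ] {'dx': np.float64(-0.4055), 'dy': np.float64(0.9497), 'dz': np.float64(-0.1221), 'wx': np.float64(0.0002), 'wy': np.float64(0.0561), 'wz': np.float64(-0.0001), 'deg': np.float64(20.182740085624143)}
6 [ 0.43158676 -0.36450588  0.075     ] {'dx': np.float64(-0.2422), 'dy': np.float64(0.9491), 'dz': np.float64(0.3222), 'wx': np.float64(0.0002), 'wy': np.float64(0.0561), 'wz': np.float64(-0.0001), 'deg': np.float64(20.182740085624143)}
```

The ball is at (332,137) and the base corners at (338,111), (394,133), (381,174) and (323,152), so the base is yawed about -20°. I'll come down behind the ball on the robot side.

```bash
python3 -m pendant '[{"dx":-0.2,"dy":0,"dz":-0.1,"wx":0,"wy":0.02,"wz":0},{"dx":-0.44,"dy":0,"dz":-0.2,"wx":0,"wy":0.04,"wz":0},{"dx":-0.44,"dy":0,"dz":-0.22,"wx":0,"wy":0.056,"wz":0},{"dx":-0.44,"dy":0.3,"dz":-0.22,"wx":0,"wy":0.056,"wz":0},{"dx":-0.44,"dy":0.6,"dz":-0.22,"wx":0,"wy":0.056,"wz":0},{"dx":-0.44,"dy":0.9,"dz":-0.22,"wx":0,"wy":0.056,"wz":0},{"dx":-0.44,"dy":0.94,"dz":-0.22,"wx":0,"wy":0.056,"wz":0},{"dx":-0.44,"dy":0.94,"dz":-0.22,"wx":0,"wy":0.056,"wz":0}]'
python3 g.py .4325 -.3648 .075 -19.8
python3 - <<'E'
from h import *
from station import *
a=capture("side")["color"];b=capture("scene")["color"]
cv2.imwrite("pics/c22.png",np.hstack([cv2.resize(b[210:310,120:220],(400,400),interpolation=2),cv2.resize(a[120:200,330:410],(400,400),interpolation=2)]))
E
```

```text
time_s: 38.58
ee_pos: [0.3497, -0.3365, 0.0772]
orientation: [-90.1, -0.0, -109.8]
ft_force: [0.5, -0.3, 0.9]
width: 0.0
t 38.58 pos [ 0.3497 -0.3365  0.0772] rpy [ -90.08   -0.   -109.8 ] F [ 0.5 -0.3  0.9] w 0.0 j [ 53.  23. -18. 118.  11.  40.   8.]
{'dx': np.float64(-0.0092), 'dy': np.float64(0.0137), 'dz': np.float64(0.5835), 'wx': np.float64(0.0002), 'wy': np.float64(0.0), 'wz': np.float64(0.0), 'deg': np.float64(0.08212413327614021)}
```

View pics/c22.png

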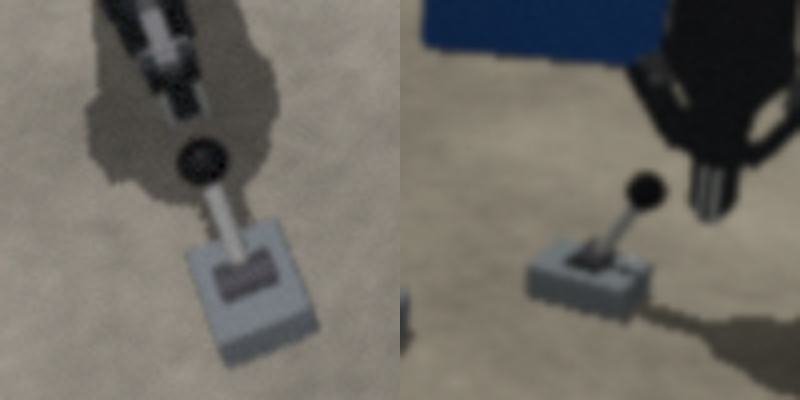

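The shut fingers are lined up behind the ball (crop (203,160)). Pushing along the base's x axis.

```bash
python3 -m pendant '[{"dx":-0.005,"dy":0,"dz":0.08,"wx":0,"wy":0,"wz":0},{"dx":-0.009,"dy":0,"dz":0.16,"wx":0,"wy":0,"wz":0},{"dx":-0.009,"dy":0,"dz":0.24,"wx":0,"wy":0,"wz":0},{"dx":-0.009,"dy":0,"dz":0.32,"wx":0,"wy":0,"wz":0},{"dx":-0.009,"dy":0,"dz":0.4,"wx":0,"wy":0,"wz":0},{"dx":-0.009,"dy":0,"dz":0.48,"wx":0,"wy":0,"wz":0},{"dx":-0.009,"dy":0,"dz":0.54,"wx":0,"wy":0,"wz":0},{"dx":-0.009,"dy":0,"dz":0.56,"wx":0,"wy":0,"wz":0}]'
python3 g.py
python3 - <<'E'
from h import *
from station import *
a=capture("side")["color"];b=capture("scene")["color"]
cv2.imwrite("pics/c23.png",np.hstack([cv2.resize(b[210:310,120:220],(400,400),interpolation=2),cv2.resize(a[120:200,330:410],(400,400),interpolation=2)]))
E
```

```text
time_s: 39.67
ee_pos: [0.4283, -0.3641, 0.076]
orientation: [-90.1, -0.0, -109.9]
ft_force: [-1.5, 0.7, -0.4]
width: -0.0
t 39.67 pos [ 0.4283 -0.3641  0.076 ] rpy [-9.0130e+01 -1.0000e-02 -1.0988e+02] F [-1.5  0.7 -0.4] w -0.0 j [ 48.  29. -17. 108.  12.  45.   5.]
```

View pics/c23.png

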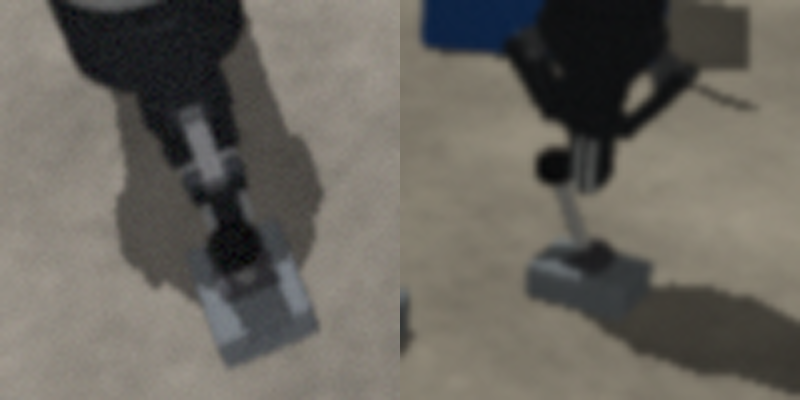

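The lever is past vertical but not fully over. Pushing on until the stop gives a reaction.

```bash
python3 -m pendant '[{"dx":0,"dy":0,"dz":0.02,"wx":0,"wy":0,"wz":0},{"dx":0,"dy":0,"dz":0.04,"wx":0,"wy":0,"wz":0},{"dx":0,"dy":0,"dz":0.06,"wx":0,"wy":0,"wz":0},{"dx":0,"dy":0,"dz":0.06,"wx":0,"wy":0,"wz":0}]'
python3 -m pendant '[{"dx":0,"dy":0,"dz":0.02,"wx":0,"wy":0,"wz":0},{"dx":0,"dy":0,"dz":0.03,"wx":0,"wy":0,"wz":0},{"dx":0,"dy":0,"dz":0.03,"wx":0,"wy":0,"wz":0}]'
python3 - <<'E'
from h import *
from station import *
a=capture("side")["color"];b=capture("scene")["color"]
cv2.imwrite("pics/c24.png",np.hstack([cv2.resize(b[210:310,120:220],(400,400),interpolation=2),cv2.resize(a[120:200,330:410],(400,400),interpolation=2)]))
E
```

```text
time_s: 40.28
ee_pos: [0.4319, -0.3659, 0.0759]
orientation: [-90.6, -0.0, -110.0]
ft_force: [-13.0, 6.5, 9.0]
width: -0.0001
time_s: 40.65
ee_pos: [0.4324, -0.3661, 0.0756]
orientation: [-91.0, 0.0, -110.0]
ft_force: [-24.1, 11.3, 19.8]
width: -0.0001
```

View pics/c24.png

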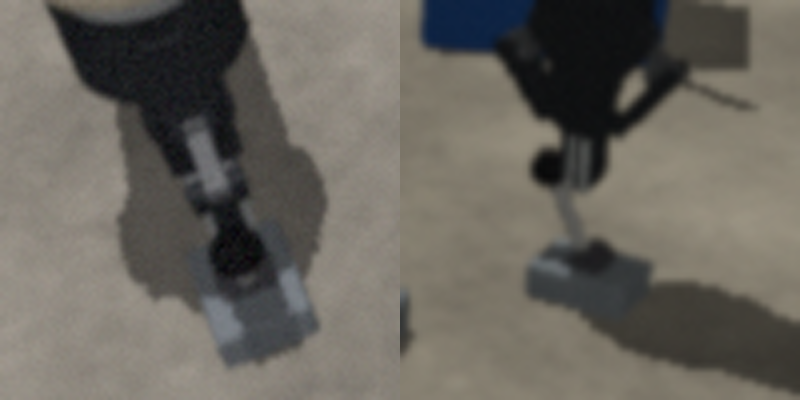

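The reaction rose to 27 N, so the lever is on its stop. Back away, lift clear and check everything.

```bash
python3 -m pendant '[{"dx":0,"dy":0,"dz":-0.1,"wx":0,"wy":0,"wz":0},{"dx":0,"dy":0,"dz":-0.3,"wx":0,"wy":0,"wz":0},{"dx":0,"dy":0,"dz":-0.5,"wx":0,"wy":0,"wz":0},{"dx":0,"dy":-0.2,"dz":-0.6,"wx":0,"wy":0,"wz":0},{"dx":0,"dy":-0.5,"dz":-0.6,"wx":0,"wy":0,"wz":0},{"dx":0,"dy":-0.9,"dz":-0.6,"wx":0,"wy":0,"wz":0},{"dx":0,"dy":-1,"dz":-0.6,"wx":0,"wy":0,"wz":0},{"dx":0,"dy":-1,"dz":-0.6,"wx":0,"wy":0,"wz":0}]'
python3 - <<'E'
from h import *
from station import *
for n in("scene","side","wrist"):
    c=capture(n);cv2.imwrite(f"pics/{n}25.png",c["color"])
a=cv2.imread("pics/side25.png");b=cv2.imread("pics/scene25.png")
cv2.imwrite("pics/c25.png",np.hstack([cv2.resize(b[210:310,120:220],(400,400),interpolation=2),cv2.resize(a[120:200,330:410],(400,400),interpolation=2)]))
cv2.imwrite("pics/c25b.png",np.hstack([cv2.resize(b[140:340,240:440],(400,400),interpolation=2),cv2.resize(a[140:340,220:420],(400,400),interpolation=2)]))
E
```

```text
time_s: 41.75
ee_pos: [0.3566, -0.3388, 0.2276]
orientation: [-89.9, -0.1, -109.9]
ft_force: [0.1, 0.2, -0.1]
width: -0.0001
```

View pics/c25.png

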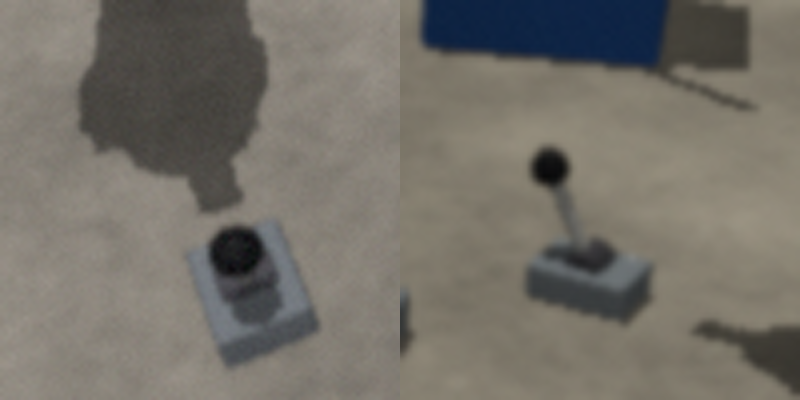

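View pics/c25b.png

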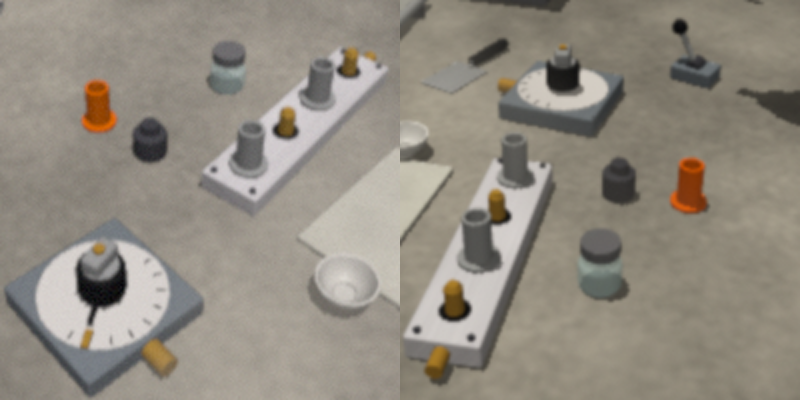

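Triangulating the ball to check how far the lever actually went.

Run:
```python
from h import *
from station import *
c=capture("scene");d=capture("side")
b=tri([ray(c,120+236/4,210+251/4),ray(d,330+150/5,120+166/5)]);print(b)
b0=np.array([.39,-.351,.082])
u=np.array([.941,-.338,0]);ctr=np.array([.4225,-.3625,0])
print("start off",(b0-ctr)@u,"now",(b-ctr)@u, "moved",(b-b0)@u, (b-b0))
```

```text
[ 0.45254941 -0.37529857  0.08208563]
start off -0.03446949999999998 now 0.03260241013334276 moved 0.06707191013334274 [ 6.25494077e-02 -2.42985725e-02  8.56298014e-05]
```

Run:
```python
from h import *
from station import *
c=capture("scene");d=capture("side")
for n,a,b in(("s@p0",(251,127),(114,141)),("s@p2",(321,65),(76,216))):
    print(n,tri([ray(c,240+a[0]/2,140+a[1]/2),ray(d,220+b[0]/2,140+b[1]/2)]).round(4))
s=observe();print(s["ft_force"],s["time_s"])
finish_job()
```

```text
s@p0 [0.6168 0.0245 0.0874]
s@p2 [0.6156 0.1795 0.088 ]
[-0.18189684 -0.01592635  0.51541473] 42.1
the job is handed in; nothing more can be done
```

I did every step in order and handed the job in at 42.1 s. No verdict is reported, so these are my own last checks.

- **Sleeves:** there were only two grey sleeves. One is on spigot 0 and the other on spigot 2, each pushed down until it pressed back with 16–19 N at the expected height. Their tops triangulate at 87–88 mm, where 90 mm is fully home; that gap is about the error of this measurement. Sideways they are within about 3 mm of my first spigot estimates.
- **Lock ring:** I turned it anticlockwise about 80° to its stop (1.7 N·m reaction). After the knob was set, I turned it clockwise back to its stop (1.1 N·m). I never read the ring's joint angle directly, so "tight" rests on that reaction and on the ring being back at its starting angle in the picture.
- **Knob:** I turned it about 140° clockwise in one grasp. The pointer's direction from the axis is within about 0.5° of the tab's; the fin and tab edges alone agree to about 1°. It was still in line after the ring was tightened.
- **Gas lever:** I pushed it to its stop, with a 27 N reaction. The ball moved 67 mm of the expected 68 mm, so the lever is at about 0.98 rad.
- **Bystanders:** the die and jar still stand where they were, and the orange decoy was not touched. At hand-in the arm was clear of everything.

The wrist camera and the two fixed cameras disagreed by 2–3 mm in y, so I aligned the sleeves using both.

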